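# Turn a lens blank over onto the centring turntable and index it

### The arm

A 7-joint arm with a two-finger parallel gripper is mounted at the origin on the work surface. World frame = base frame: x ahead of the robot, y to its left, z up, the work surface at z = 0. Lengths are in m, angles in rad, forces in N, time in s.
With the tool pointing down it reaches from about 0.35 to 0.9 m from the base axis. Payload 8.1 kg.
Tool frame: the origin (TCP) lies midway between the tips of the shut fingers; the grasp point (between the pads) lies 19 mm behind it (arm.hold_point_z is the distance from the TCP to the grasp point, in m); z points along the fingers, y is the direction in which the jaws open and shut (so a half turn about z gives the same grasp; the last joint's range is limited). The gripper opens to 92 mm and grips with 3 to 60 N. Pads are 19 mm wide; open, the fingers measure 130 mm over their backs; the gripper's body (75 mm by 190 mm) begins 47 mm behind the grasp point.
Start: joints at [1.097, 0.434, 0.025, 1.573, -0.012, 1.134, -0.075], TCP at [0.226, -0.583, 0.227] pointing down, gripper open.
Joint ranges: [-2.62, 2.62], [-0.44, 2.09], [-1.27, 1.32], [0.08, 2.57], [-1.32, 4.46], [0.12, 2], [-2.74, 2.74]. Speed limits (rad/s): [2.22, 2.22, 3.01, 3.01, 3.14, 3.14, 3.14].

### API

Orientations are given as a rotation vector (axis times angle).
In Python, from cell import arm gives the robot as it stands.
- The arm moves only by the shell command python3 -m pendant 'ROWS' [FORCE]. ROWS is JSON, a list of rows, each a list of 3 entries, a list of its own where there are three numbers: the shift along the tool's x, y, z in m, then the turn, a rotation vector about the tool's x, y, z in degrees, then the finger opening in m, from 0 to 0.0918. A call has 1 to 10 rows; each row shifts and turns the commanded pose from where the row before left it, along the tool's axes as they then stand; what a row does not reach is not made up. A row lasts 1/8 s, in which the tool goes at most 62.5 mm and 10.7 degrees, less where a joint would pass 70% of its speed; a pose out of reach is approached as far as the arm can. A call with a gripper value outside its range is refused whole. The fingers move at their own pace and stop on an object; FORCE is the grip in N (left out, the last holds). Time passes only in rows, so rows that do not move let the fingers close. It gives the time, the measured TCP pose, the force and the opening at its end, in the units of the state.
- arm.observe(): the state, without advancing time (a new reading comes with each control period).
- arm.get_image(name): name is "scene" or "top"; returns (picture, depth): 420x560x3 uint8, red, green, blue; 420x560 float32, m along the optical axis (not along the pixel's ray), 0 where there is no reading.
- arm.camera_params(name): a dict with "fovy" (degrees; the focal length in pixels is half the picture's height over the tangent of half this angle, whatever the lens; pixels are square), "cx", "cy" (the principal point, pixels), "rvec" (rotation vector, rad) and "tvec" (3), from world to camera coordinates, as OpenCV has them. Camera axes: x right, y down, z forward; pixel columns grow to the right and rows downward; lengths in m; the calibration is good to about 2 mm. A picture is of the moment at which its call begins. camera_params takes no time and is no camera call.
- arm.sign_off(): hands the job in, once; it reports no verdict.
Trained networks look in the newest picture that a camera, given by its name, has taken for a name from the list of things; names that differ only in an ending like _2 or _b are one class to them, and where a whole thing is asked for, a point or a joint stands for the part that bears it (a point fixed in the world has none). Each returns a list of dicts, best first, with "conf" (0 to 1); they miss things now and then, are a little off and sometimes report something else, mostly with a low value. They report only what shows in the picture. A call takes as long as a camera call. They do not tell look-alikes from the thing itself.
- arm.look_for(camera, label): "rect" ([centre column, centre row, width, height] in pixels, round what is visible of it).
- arm.masks_of(camera, label): "pixels" (420x560 bool, what is visible of it) and "rect" ([centre column, centre row, width, height] in pixels, round what is visible of it).
The state is a dict: "clock": time; "joints": joint angles; "dq": joint speeds; "joint_efforts": joint torques, N m; "position": TCP position; "ee_rot": TCP orientation; "force": force on the tool from outside, world axes, zero at the start; "ft_torque": the same for the moment, N m; "width": opening from 0.0 (shut) to 1.0 (fully open).
Only numpy, scipy, OpenCV 4.12 (cv2) and the standard library are available. Lean on these libraries where they do the work, as an engineer would, in place of code of your own. Each camera call takes 0.05 s, during which the arm holds its last target.

### The job

The silver lens blank is lying domed side down on the ceramic blocking ring. Turn it over and lay it domed side up, flat and centred, on the raised boss in the middle of the turntable, and let go; the slotted lens stand can hold it on edge while you change your grip. Then turn the turntable by its rim until the dark engraved mark faces the fixed pointer, with the blank still in place, and leave the other things on the bench alone.

Things in the scene. Friction and masses are not known exactly. Their poses are not given: they have to be found in the camera images.
- blank_center (a point): Centre of the silver lens blank (loose, about 60 g): a disc 58 mm in diameter with a cylindrical edge 10 mm thick. One face carries a central dome 39 mm wide and 6 mm high surrounded by a flat land; the other face is slightly hollow with a flat rim. The point is on the axis, half-way through the 10 mm edge (5 mm from either flat). Its z axis points out of the HOLLOW face, so z is up at the start (dome down) and must point down at the end.
- ring_top (a point): Centre of the top of the white ceramic blocking ring, fixed to the bench: outside diameter 50 mm, bore 43 mm, 36 mm high, top at z = 0.036. The blank starts on it, dome inside the bore, its edge overhanging by 4 mm all round.
- stand_seat (a point): Where the blank's centre lies when it stands on edge in the grey lens stand, 52 mm above the bench. The slot for the blank runs along the y axis of this frame and is 13 mm wide in x. A blank left in it leans up to about 15 degrees to either side. The blank sticks out 6 mm beyond the stand at both ends of the slot and can be held there by its edge at mid height.
- stand: The grey lens stand, fixed to the bench; origin under its middle. Foot 70 (x) by 48 (y) by 14 mm. The slot's walls are two pairs of posts, 17 to 23 mm from the middle along y, straight up to 44 mm above the bench, then flaring outwards to a 25 mm wide mouth at 53 mm. The blank's edge rests on two saddles between the posts.
- boss (a point): Centre of the flat top of the turntable's central boss (diameter 40 mm), 66 mm above the bench and 28 mm above the platter's deck. Turns with the platter. The blank lies here at the end, its centre 5 mm above this point.
- mark (a point): Dark engraved line across the rim of the platter: the point is on the rim's top, 76 mm from the axis, 56 mm above the bench. The rim is an upstanding ring 8 mm thick (72 to 80 mm from the axis), 18 mm high above the deck (deck 38 mm above the bench).
- pointer (a point): Tip of the fixed brass pointer, 83 mm from the turntable's axis, 55 mm above the bench; it is carried by a 16 mm wide post 100 to 112 mm from the axis, on the side that the base's x axis points to.
- platter (a joint): Angle of the turntable platter (rad), 0 when the mark faces the pointer, growing anticlockwise seen from above. Starts 0.5 to 1.4. It turns freely about the vertical axis through the boss with steady friction of about 0.12 N m (2 N at the rim) and stays where it is left.
- dresser: Bystander: brass diamond-tipped dresser lying on the bench, 102 mm long, 20 mm wide, 13 mm high.
- doublet: Bystander: glass doublet 38 mm in diameter on a cork pad 52 mm in diameter, 20 mm high; origin under its middle.
- gauge: Bystander: small steel plug gauge standing on the bench, 36 mm in diameter, 26 mm high; origin under its middle.
Not all that is in view belongs to the job. There is more than one size of the part that bears boss; the job needs the smallest.

How it is judged:
On the way, in this order (a step that is already met when the one before it is completed fails the run):
1. the blank lies domed side up, flat and centred on the boss, let go (horizontal distance between blank_center and boss below 0.007 m and distance between blank_center and boss below 0.0105 m and angle between blank_center's own z axis and vertical above 3.05 rad and contact force between the fingers and blank below 0.05 N and linear speed of blank below 0.02 m/s), for 0.2 s.
2. the mark faces the pointer (value of joint platter between -0.08 and 0.08 rad), for 0.2 s.
At the end, for the whole second after the job is handed in: The blank lies at rest, domed side up, flat on the boss (within about 5 degrees) and centred on it within 7 mm, released; the platter is at rest with its mark within 0.08 rad (about 4.5 degrees) of the pointer (all of step 2 and horizontal distance between blank_center and boss below 0.007 m and distance between blank_center and boss below 0.0105 m and angle between blank_center's own z axis and vertical above 3.05 rad and linear speed of blank below 0.02 m/s and velocity of joint platter between -0.05 and 0.05 rad/s); the robot touches nothing.
It fails at once if the dresser, the doublet or the gauge is pushed more than 20 mm (distance of any of dresser, doublet, gauge from where it was at the start of the episode above 0.02 m).
It also fails if it takes over 72 s, if anything falls off the work surface, if the arm or the gripper's body presses on something with over 40 N, if the wrist force passes 120 N, or if a joint passes its speed limit or range.

## Working session

There is one attempt and no reset: what is moved stays moved. The work goes in short steps, Python scripts to look and compute and a shell command to move; the robot and the scene stay as the last step left them, time stands still between calls to the robot, and variables do not carry over. Pictures are saved under pics/ and viewed, and the job is handed in when it is done.

```bash
ls; mkdir -p pics; python3 - <<'E'
from cell import arm
import cv2
print(arm.observe())
for n in ("scene","top"):
    im,d=arm.get_image(n); cv2.imwrite(f"pics/{n}0.png",im[:,:,::-1]); print(arm.camera_params(n))
E
```

```text
pics
{'clock': 0.0, 'joints': array([ 1.09736692,  0.43524727,  0.02498058,  1.57410069, -0.01161592,
        1.13399483, -0.07507014]), 'dq': array([ 0.00176762, -0.00033915, -0.00145002, -0.00036353, -0.00173504,
        0.00013681,  0.00021134]), 'joint_efforts': array([-1.14885705e-03, -6.67854023e+01,  9.84399877e-01, -3.14460611e+01,
       -6.06582407e-02,  4.31160873e-02,  1.23267605e-04]), 'position': array([ 0.22625331, -0.58205761,  0.22592858]), 'ee_rot': array([-3.08624035e+00, -5.78797648e-01,  6.70753707e-04]), 'force': array([0.2339784 , 1.05198062, 0.04672049]), 'ft_torque': array([-0.0259867 , -0.0008659 , -0.00678964]), 'width': 1.0022763941666573}
{'fovy': 43.76322868785326, 'cx': 288.3190514441495, 'cy': 208.6906158490618, 'rvec': array([ 1.86040276,  1.4844054 , -0.69385624]), 'tvec': array([-0.16119268, -0.27402265,  1.53249238])}
{'fovy': 43.00782772635871, 'cx': 286.47140710881877, 'cy': 213.4078927125981, 'rvec': array([ 2.17077022, -2.10569399,  0.18950108]), 'tvec': array([0.00433007, 0.5280294 , 1.11213128])}
```

View pics/scene0.png

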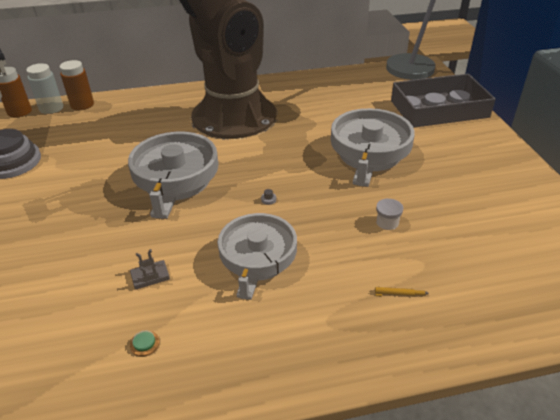

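View pics/top0.png

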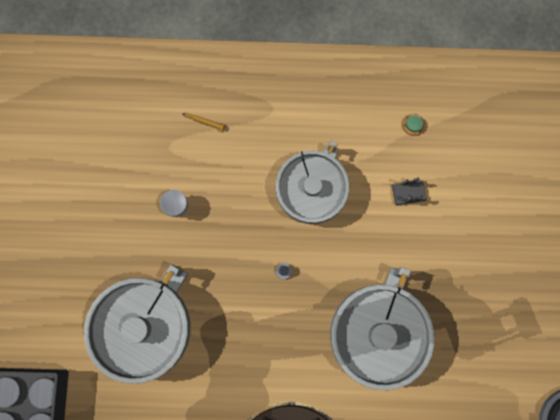

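```bash
cat > h.py <<'E'
from cell import arm
import numpy as np, cv2
from scipy.spatial.transform import Rotation as R
def cam(n):
    p=arm.camera_params(n); f=210/np.tan(np.radians(p['fovy']/2))
    return f,p['cx'],p['cy'],R.from_rotvec(p['rvec']).as_matrix(),np.array(p['tvec'])
def cloud(n,d):
    f,cx,cy,Rm,t=cam(n); v,u=np.mgrid[0:420,0:560]
    P=np.stack([(u-cx)/f*d,(v-cy)/f*d,d],-1)
    W=(P-t)@Rm; W[d<=0]=np.nan; return W
def proj(n,p):
    f,cx,cy,Rm,t=cam(n); q=Rm@np.array(p)+t; return q[0]/q[2]*f+cx,q[1]/q[2]*f+cy
def atz(n,u,v,z):
    f,cx,cy,Rm,t=cam(n); r=Rm.T@np.array([(u-cx)/f,(v-cy)/f,1]); c=-Rm.T@t; return c+r*(z-c[2])/r[2]
E
python3 - <<'E'
from h import *
np.set_printoptions(precision=4,suppress=True)
im,d=arm.get_image("top")
W=cloud("top",d); np.save("W0.npy",W); cv2.imwrite("pics/top1.png",im[:,:,::-1])
f,cx,cy,Rm,t=cam("top"); print("f",f,"campos",-Rm.T@t)
for nm,(u,v) in dict(boss=(313,185),bossL=(134,328),bossR=(384,335),ring=(173,203),stand=(409,192),dbl=(415,124),gauge=(284,271),dr=(205,122),bench=(250,250)).items(): print(nm,W[v,u])
for l in ("blank_center","stand","boss","mark","pointer","platter","doublet","gauge","dresser","ring_top"):
    for o in arm.masks_of("top",l)[:4]:
        m=o["pixels"]; print(l,round(o["conf"],2),np.round(o["rect"],1),np.nanmean(W[m],0),np.nanmax(W[m][:,2]))
E
```

```text
f 533.0092814789303 campos [0.335  0.0285 1.1843]
boss [ 0.5879 -0.0347  0.0648]
bossL [0.2776 0.3195 0.0885]
bossR [ 0.2782 -0.1833  0.0856]
ring [0.5423 0.2668 0.0468]
stand [ 0.5905 -0.2541  0.0127]
dbl [ 0.7481 -0.2674  0.0203]
gauge [0.4042 0.0219 0.0263]
dr [0.74   0.2133 0.011 ]
bench [0.45   0.0988 0.0003]
blank_center 0.6 [173.5 201.6  30.6  28.3] [0.5431 0.2677 0.0417] 0.0516167547581088
stand 0.75 [410.8 192.9  37.2  28.9] [ 0.5899 -0.2524  0.0175] 0.05519321133739901
boss 0.89 [381.  336.6 107.4 107.1] [ 0.2735 -0.1841  0.0573] 0.0925086488881928
boss 0.73 [312.  187.9  74.4  71.2] [ 0.5886 -0.0337  0.0432] 0.07287154737686921
boss 0.68 [138.2 330.  106.  106.3] [0.2724 0.3222 0.057 ] 0.09216150805722875
boss 0.38 [206.8 122.3  40.3  18. ] [0.741  0.2089 0.0097] 0.01755148606455857
mark 0.76 [380.8 337.6 106.4 107.9] [ 0.2734 -0.1838  0.057 ] 0.0925086488881928
mark 0.76 [138.3 333.4 110.2 101. ] [0.2722 0.3219 0.057 ] 0.09216150805722875
mark 0.62 [312.  187.8  71.7  73.5] [ 0.5888 -0.0334  0.0434] 0.07287154737686921
pointer 0.96 [381.4 327.4 107.5 122.1] [ 0.2783 -0.1853  0.0563] 0.0925086488881928
pointer 0.77 [136.9 324.2 104.5 116.5] [0.2769 0.3192 0.0561] 0.09216150805722875
pointer 0.71 [312.9 183.   72.5  88.2] [ 0.5914 -0.0345  0.0431] 0.07287154737686921
platter 0.93 [381.  338.  100.7 100.2] [ 0.2737 -0.184   0.057 ] 0.0925086488881928
platter 0.77 [313.5 188.9  72.2  72.1] [ 0.5883 -0.0334  0.0434] 0.07287154737686921
platter 0.66 [134.9 329.1 104.1 103.7] [0.2719 0.3218 0.057 ] 0.09216150805722875
doublet 0.63 [413.6 124.2  24.6  21.3] [ 0.7512 -0.2642  0.0116] 0.02771090251261654
gauge 0.74 [284.  270.7  12.3  13.2] [0.4059 0.0224 0.0183] 0.03139720029452284
dresser 0.65 [205.7 122.8  42.2  20.4] [0.7415 0.2111 0.0096] 0.01755148606455857
```

```bash
python3 - <<'E'
import cv2
im=cv2.imread("pics/top0.png"); cv2.imwrite("pics/c1.png",cv2.resize(im[110:240,150:450],None,fx=2.6,fy=2.6,interpolation=cv2.INTER_CUBIC))
im=cv2.imread("pics/scene0.png"); cv2.imwrite("pics/c2.png",cv2.resize(im[180:330,100:310],None,fx=3.7,fy=3.7,interpolation=cv2.INTER_CUBIC))
E
```

```text
(no output)
```

View pics/c1.png

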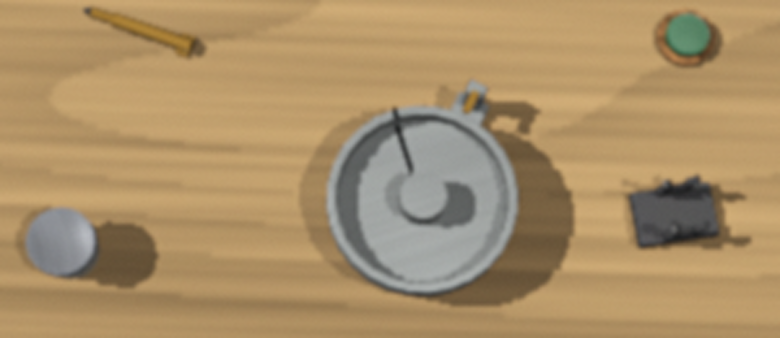

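View pics/c2.png

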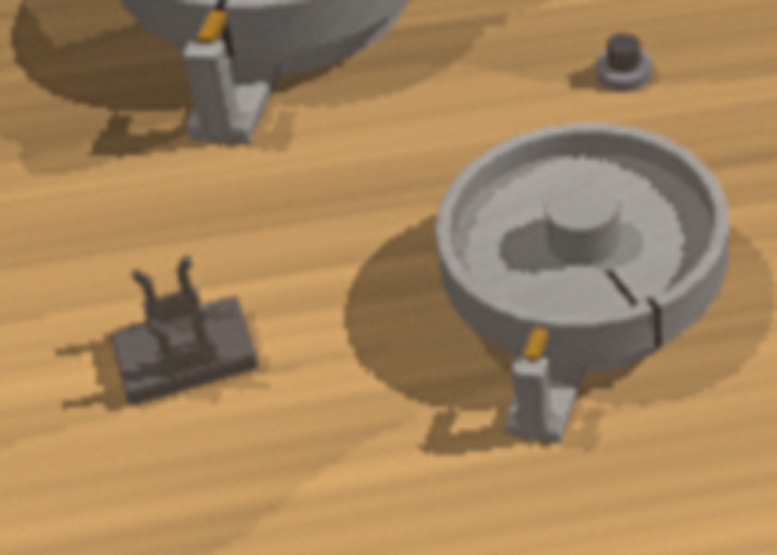

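```bash
python3 - <<'E'
from h import *
from scipy.optimize import least_squares
np.set_printoptions(precision=4,suppress=True)
ds=[arm.get_image("top")[1] for _ in range(6)]
im,_=arm.get_image("top")
D=np.array(ds); D[D<=0]=np.nan; d=np.nanmedian(D,0); d[np.isnan(d)]=0
np.save("dtop.npy",d)
W=cloud("top",d); np.save("W0.npy",W)
print("noise",np.nanmedian(np.nanstd(D,0)))
b=W[230:260,230:260].reshape(-1,3); print("bench z",np.nanmean(b[:,2]),np.nanstd(b[:,2]))
def near(c,r): return np.hypot(W[...,0]-c[0],W[...,1]-c[1])<r
# blank
m=near((.543,.267),.06)&(W[...,2]>.035)
p=W[m]; print("blank z",np.percentile(p[:,2],[5,50,95]),m.sum())
cs,_=cv2.findContours(m.astype(np.uint8),0,2); c=max(cs,key=len)
(u,v),r=cv2.minEnclosingCircle(c); print("px",u,v,r, atz("top",u,v,.046), "mean",np.median(p,0), (p.max(0)+p.min(0))/2)
mu=np.argwhere(m).mean(0); print("centroid",mu, atz("top",mu[1],mu[0],.044))
# rim
m=near((.588,-.034),.095)&(abs(W[...,2]-.056)<.006)&(~near((.588,-.034),.06))
p=W[m]
def f(x): return np.hypot(p[:,0]-x[0],p[:,1]-x[1])-76e-3
s=least_squares(f,[.588,-.034],loss='soft_l1',f_scale=.003); print("rim c",s.x,np.std(s.fun),m.sum(),np.median(p[:,2]))
m=near(s.x,.03)&(W[...,2]>.058); p=W[m]; print("boss",p.mean(0),m.sum(),(p.max(0)+p.min(0))/2, np.median(p[:,2]))
mu=np.argwhere(m).mean(0); print(atz("top",mu[1],mu[0],.066))
# stand
m=near((.59,-.253),.07)&(W[...,2]>.007)&(W[...,2]<.02); p=W[m]
rc=cv2.minAreaRect((p[:,:2]*1000).astype(np.float32)); print("stand foot",rc, m.sum())
E
```

```text
noise 0.0020407033
bench z -0.00012146336235827218 0.0010987660285809821
blank z [0.0405 0.0438 0.0467] 572
px 173.13636779785156 202.9545440673828 13.518527030944824 [0.5426 0.2666 0.046 ] mean [0.5435 0.2671 0.0438] [0.5433 0.2672 0.0425]
centroid [202.7832 173.1766] [0.5433 0.267  0.044 ]
rim c [ 0.5879 -0.0331] 0.0030483151465987876 859 0.05568988402241975
boss [ 0.5878 -0.0332  0.0659] 272 [ 0.5881 -0.0326  0.0638] 0.06603886765561666
[ 0.5877 -0.0332  0.066 ]
stand foot ((590.8635864257812, -254.44847106933594), (48.22229766845703, 70.32417297363281), 9.93017864227295) 566
```

```bash
python3 - <<'E'
from h import *
np.set_printoptions(precision=4,suppress=True)
W=np.load("W0.npy")
im=cv2.imread("pics/top0.png").astype(int)
c=np.array([.588,-.0332])
def near(c,r): return np.hypot(W[...,0]-c[0],W[...,1]-c[1])<r
m=near((.59,-.254),.06)&(W[...,2]>.028)
a=np.radians(9.93); ux=np.array([np.sin(a),-np.cos(a)]);uy=np.array([np.cos(a),np.sin(a)])
for v,u in np.argwhere(m):
    q=W[v,u,:2]-[.5909,-.2544]; print((u,v),np.round([q@ux*1e3,q@uy*1e3,W[v,u,2]*1e3]),end=' ')
print()
# dark mark on deck / rim
dk=(im.sum(2)<190)&near(c,.085)&(np.arange(420)[:,None]<182)
vu=np.argwhere(dk); print(len(vu))
for z in (.038,.056):
    for v,u in vu[::6]:
        p=atz("top",u,v,z)[:2]-c; print((u,v),np.round(np.hypot(*p),3),np.round(np.degrees(np.arctan2(p[1],p[0])),1),end=';')
    print()
# pointer post
r=np.hypot(W[...,0]-c[0],W[...,1]-c[1])
m=(r>.086)&(r<.125)&(W[...,2]>.03); p=W[m][:,:2]; print("post",m.sum(),np.median(W[m],0), np.degrees(np.arctan2(*(p.mean(0)-c)[::-1])))
yel=(im[...,2]-im[...,0]>90)&(r<.115)&(r>.06)&(im[...,2]>170)&(W[...,2]>.03); print(np.argwhere(yel)[:20].tolist())
for v,u in np.argwhere(yel):
    p=atz("top",u,v,.055)[:2]-c; print(np.round(np.hypot(*p),3),np.round(np.degrees(np.arctan2(p[1],p[0])),1),end=';')
E
```

```text
(np.int64(417), np.int64(177)) [12. 23. 52.] (np.int64(418), np.int64(177)) [15. 23. 51.] (np.int64(415), np.int64(178)) [ 9. 23. 48.] (np.int64(416), np.int64(178)) [11. 22. 49.] (np.int64(417), np.int64(178)) [12. 21. 52.] (np.int64(418), np.int64(178)) [14. 21. 53.] (np.int64(405), np.int64(179)) [-14.  23.  51.] (np.int64(406), np.int64(179)) [-13.  22.  54.] (np.int64(407), np.int64(179)) [-10.  23.  50.] (np.int64(413), np.int64(179)) [ 7. 23. 38.] (np.int64(414), np.int64(179)) [ 7. 21. 46.] (np.int64(415), np.int64(179)) [ 8. 20. 48.] (np.int64(416), np.int64(179)) [10. 20. 49.] (np.int64(417), np.int64(179)) [12. 19. 51.] (np.int64(418), np.int64(179)) [13. 19. 53.] (np.int64(419), np.int64(179)) [15. 18. 53.] (np.int64(405), np.int64(180)) [-15.  21.  50.] (np.int64(406), np.int64(180)) [-13.  20.  54.] (np.int64(407), np.int64(180)) [-10.  20.  50.] (np.int64(408), np.int64(180)) [-6. 21. 43.] (np.int64(412), np.int64(180)) [ 7. 23. 29.] (np.int64(413), np.int64(180)) [ 7. 21. 37.] (np.int64(414), np.int64(180)) [ 7. 19. 44.] (np.int64(415), np.int64(180)) [ 8. 19. 46.] (n
[... 3534 characters left out ...]
5.] (np.int64(407), np.int64(200)) [-13. -20.  29.] (np.int64(408), np.int64(200)) [-12. -22.  35.] (np.int64(409), np.int64(200)) [-11. -23.  41.] (np.int64(410), np.int64(200)) [ -9. -23.  39.] (np.int64(413), np.int64(200)) [  0. -23.  31.] (np.int64(414), np.int64(200)) [  2. -23.  32.] (np.int64(415), np.int64(200)) [  5. -23.  29.] (np.int64(408), np.int64(201)) [-11. -23.  29.] 
17
(np.int64(302), np.int64(154)) 0.079 16.9;(np.int64(302), np.int64(156)) 0.075 17.8;(np.int64(303), np.int64(159)) 0.067 17.7;
(np.int64(302), np.int64(154)) 0.074 18.5;(np.int64(302), np.int64(156)) 0.07 19.6;(np.int64(303), np.int64(159)) 0.063 19.6;
post 70 [ 0.6809 -0.0752  0.053 ] -24.69931433170629
[]
```

```bash
cat > plan.py <<'E'
from h import *
import json,sys
HZ=float(arm.hold_point_z)
def Rw(th,yaw):
    c,s=np.cos(np.radians(yaw)),np.sin(np.radians(yaw))
    R0=np.array([[-s,c,0],[c,s,0],[0,0,-1.]]).T   # cols x,y,z
    R0=np.array([[-s,c,0],[c,s,0],[0,0,-1.]]).T
    return R.from_matrix(R0)*R.from_euler('y',th,degrees=True)
def now():
    o=arm.observe(); r=R.from_rotvec(o['ee_rot']); return o['position'],r,o
def state():
    p,r,o=now(); h=p-HZ*r.as_matrix()[:,2]; M=r.as_matrix()
    yaw=np.degrees(np.arctan2(M[1,1],M[0,1])); th=np.degrees(np.arctan2((M[:,2]@[-np.sin(np.radians(yaw)),np.cos(np.radians(yaw)),0]),-M[2,2]))
    print("t",round(o['clock'],2),"hold",np.round(h,4),"yaw",round(yaw,1),"th",round(th,1),"yz",round(M[2,1],3),"w",round(o['width']*91.8,1),"F",np.round(o['force'],1),"q",np.round(o['joints'],2))
def plan(hold,th,yaw,N,w,start=None,rd=0.5,q=0.001):
    p,r,o=now()
    if start: p,r=start
    r1=Rw(th,yaw); rv=(r.inv()*r1).as_rotvec(); h0=p-HZ*r.as_matrix()[:,2]
    rows=[];cp,cr=p.copy(),r
    for i in range(1,N+1):
        f=i/N; rt=r*R.from_rotvec(rv*f); ht=h0+(np.array(hold)-h0)*f; pt=ht+HZ*rt.as_matrix()[:,2]
        s=np.round(cr.inv().apply(pt-cp)/q)*q; t=np.round(np.degrees((cr.inv()*rt).as_rotvec())/rd)*rd
        rows.append([[round(float(x),4)+0. for x in s],[round(float(x),1)+0. for x in t],w])
        cp=cp+cr.apply(s); cr=cr*R.from_rotvec(np.radians(t))
    for k in range(0,N,10): print(json.dumps(rows[k:k+10]).replace(" ",""))
    return cp,cr
E
python3 - <<'E'
from plan import *
print(HZ); state(); plan((.575,-.254,.24),0,9.9,9,.0918)
E
```

```text
0.0188
t 1.0 hold [ 0.2264 -0.5825  0.2455] yaw -68.8 th -0.0 yz -0.0 w 91.7 F [0.2 0.2 1.2] q [ 1.1   0.43  0.03  1.57 -0.01  1.13 -0.08]
[[[0.049,-0.02,0.001],[0.0,0.0,-8.5],0.0918],[[0.052,-0.012,0.0],[0.0,0.0,-9.0],0.0918],[[0.053,-0.005,0.001],[0.0,0.0,-8.5],0.0918],[[0.053,0.004,0.0],[0.0,0.0,-9.0],0.0918],[[0.052,0.012,0.001],[0.0,0.0,-8.5],0.0918],[[0.05,0.019,0.001],[0.0,0.0,-9.0],0.0918],[[0.045,0.027,0.0],[0.0,0.0,-8.5],0.0918],[[0.042,0.034,0.001],[0.0,0.0,-9.0],0.0918],[[0.035,0.039,0.001],[0.0,0.0,-8.5],0.0918]]
```

```bash
python3 -m pendant '[[[0.049,-0.02,0.001],[0,0,-8.5],0.0918],[[0.052,-0.012,0],[0,0,-9],0.0918],[[0.053,-0.005,0.001],[0,0,-8.5],0.0918],[[0.053,0.004,0],[0,0,-9],0.0918],[[0.052,0.012,0.001],[0,0,-8.5],0.0918],[[0.05,0.019,0.001],[0,0,-9],0.0918],[[0.045,0.027,0],[0,0,-8.5],0.0918],[[0.042,0.034,0.001],[0,0,-9],0.0918],[[0.035,0.039,0.001],[0,0,-8.5],0.0918]]'
python3 - <<'E'
from plan import *
state(); plan((.591,-.254,.24),45,9.9,6,.0918);plan((.591,-.254,.24),-45,9.9,6,.0918)
E
```

```text
clock: 2.12
position: [0.5759, -0.2533, 0.2209]
ee_rot: [2.019, 2.406, 0.0]
force: [1.3, -0.7, 0.4]
width: 0.998
t 2.12 hold [ 0.5759 -0.2533  0.2397] yaw 10.0 th -0.0 yz 0.0 w 91.6 F [ 1.3 -0.7  0.4] q [ 0.59  0.48 -0.39  1.54  0.19  1.16  0.34]
[[[0.002,0.002,0.0],[0.0,7.5,0.0],0.0918],[[0.002,0.003,-0.001],[0.0,7.5,0.0],0.0918],[[0.002,0.002,0.0],[0.0,7.5,0.0],0.0918],[[0.002,0.003,0.0],[0.0,7.5,0.0],0.0918],[[0.002,0.002,-0.001],[0.0,7.5,0.0],0.0918],[[0.002,0.003,0.0],[0.0,7.5,0.0],0.0918]]
[[[-0.003,0.002,0.0],[0.0,-7.5,0.0],0.0918],[[-0.003,0.003,0.0],[0.0,-7.5,0.0],0.0918],[[-0.003,0.002,0.0],[0.0,-7.5,0.0],0.0918],[[-0.003,0.003,0.0],[0.0,-7.5,0.0],0.0918],[[-0.003,0.002,0.0],[0.0,-7.5,0.0],0.0918],[[-0.003,0.003,0.0],[0.0,-7.5,0.0],0.0918]]
```

```bash
python3 -m pendant '[[[0.002,0.002,0],[0,7.5,0],0.0918],[[0.002,0.003,-0.001],[0,7.5,0],0.0918],[[0.002,0.002,0],[0,7.5,0],0.0918],[[0.002,0.003,0],[0,7.5,0],0.0918],[[0.002,0.002,-0.001],[0,7.5,0],0.0918],[[0.002,0.003,0],[0,7.5,0],0.0918]]'
python3 - <<'E'
from plan import *
state(); plan((.591,-.254,.15),-45,9.9,9,.0918)
E
```

```text
clock: 2.88
position: [0.5879, -0.2425, 0.2266]
ee_rot: [-1.585, -1.879, -0.661]
force: [0.2, -0.1, 0.0]
width: 0.998
t 2.88 hold [ 0.5901 -0.2556  0.2399] yaw 9.7 th 45.2 yz 0.001 w 91.6 F [ 0.2 -0.1  0. ] q [ 0.84  0.88 -0.51  1.1  -0.26  1.69  0.6 ]
[[[-0.01,0.0,0.007],[0.0,-10.0,0.0],0.0918],[[-0.009,0.0,0.008],[0.0,-10.0,0.0],0.0918],[[-0.008,0.0,0.009],[0.0,-10.0,0.0],0.0918],[[-0.005,0.0,0.009],[0.0,-10.0,0.0],0.0918],[[-0.004,0.001,0.01],[0.0,-10.0,0.0],0.0918],[[-0.003,0.0,0.009],[0.0,-10.0,0.0],0.0918],[[0.0,0.0,0.01],[0.0,-10.0,0.0],0.0918],[[0.001,0.0,0.008],[0.0,-10.0,0.0],0.0918],[[0.003,0.0,0.008],[0.0,-10.0,0.0],0.0918]]
```

```bash
python3 -m pendant '[[[-0.01,0,0.007],[0,-10,0],0.0918],[[-0.009,0,0.008],[0,-10,0],0.0918],[[-0.008,0,0.009],[0,-10,0],0.0918],[[-0.005,0,0.009],[0,-10,0],0.0918],[[-0.004,0.001,0.01],[0,-10,0],0.0918],[[-0.003,0,0.009],[0,-10,0],0.0918],[[0,0,0.01],[0,-10,0],0.0918],[[0.001,0,0.008],[0,-10,0],0.0918],[[0.003,0,0.008],[0,-10,0],0.0918]]'
python3 - <<'E'
from plan import *
state(); a=plan((.588,-.033,.20),-45,9.9,5,.0918);plan((.543,.267,.17),-45,9.9,6,.0918,a)
E
```

```text
clock: 4.0
position: [0.594, -0.2655, 0.1376]
ee_rot: [1.582, 1.877, -0.656]
force: [0.3, -0.7, -1.8]
width: 1.0
t 4.0 hold [ 0.5917 -0.2523  0.1508] yaw 9.8 th -45.3 yz 0.004 w 91.8 F [ 0.3 -0.7 -1.8] q [-0.12  0.56  0.05  1.96  1.08  0.89 -0.74]
[[[0.024,0.007,-0.038],[0.0,0.0,0.0],0.0918],[[0.023,0.007,-0.037],[0.0,0.0,0.0],0.0918],[[0.024,0.006,-0.038],[0.0,0.0,0.0],0.0918],[[0.023,0.007,-0.038],[0.0,0.0,0.0],0.0918],[[0.024,0.007,-0.038],[0.0,0.5,0.0],0.0918]]
[[[0.039,0.001,-0.032],[0.0,0.0,0.0],0.0918],[[0.04,0.001,-0.032],[0.0,0.0,0.0],0.0918],[[0.039,0.001,-0.032],[0.0,0.0,0.0],0.0918],[[0.039,0.002,-0.032],[0.0,0.0,0.0],0.0918],[[0.04,0.001,-0.032],[0.0,0.0,0.0],0.0918],[[0.039,0.001,-0.032],[0.0,0.0,0.0],0.0918]]
```

```bash
python3 -m pendant '[[[0.024,0.007,-0.038],[0,0,0],0.0918],[[0.023,0.007,-0.037],[0,0,0],0.0918],[[0.024,0.006,-0.038],[0,0,0],0.0918],[[0.023,0.007,-0.038],[0,0,0],0.0918],[[0.024,0.007,-0.038],[0,0.5,0],0.0918]]'
python3 - <<'E'
from plan import *
state(); plan((.543,.267,.15),45,9.9,10,.075)
E
```

```text
clock: 4.62
position: [0.5897, -0.0446, 0.187]
ee_rot: [1.592, 1.889, -0.651]
force: [0.2, -0.6, -0.6]
width: 1.003
t 4.62 hold [ 0.5874 -0.0316  0.2004] yaw 9.8 th -44.5 yz 0.0 w 92.0 F [ 0.2 -0.6 -0.6] q [-0.41  0.53 -0.08  1.83  0.83  1.23 -0.78]
[[[0.028,0.001,-0.018],[0.0,9.0,0.0],0.075],[[0.03,0.0,-0.013],[0.0,9.0,0.0],0.075],[[0.033,0.001,-0.01],[0.0,9.0,0.0],0.075],[[0.033,0.001,-0.004],[0.0,9.0,0.0],0.075],[[0.033,0.0,0.0],[0.0,8.5,0.0],0.075],[[0.033,0.001,0.005],[0.0,9.0,0.0],0.075],[[0.032,0.001,0.01],[0.0,9.0,0.0],0.075],[[0.03,0.0,0.014],[0.0,9.0,0.0],0.075],[[0.028,0.001,0.018],[0.0,9.0,0.0],0.075],[[0.024,0.001,0.021],[0.0,9.0,0.0],0.075]]
```

```bash
python3 -m pendant '[[[0.028,0.001,-0.018],[0,9,0],0.075],[[0.03,0,-0.013],[0,9,0],0.075],[[0.033,0.001,-0.01],[0,9,0],0.075],[[0.033,0.001,-0.004],[0,9,0],0.075],[[0.033,0,0],[0,8.5,0],0.075],[[0.033,0.001,0.005],[0,9,0],0.075],[[0.032,0.001,0.01],[0,9,0],0.075],[[0.03,0,0.014],[0,9,0],0.075],[[0.028,0.001,0.018],[0,9,0],0.075],[[0.024,0.001,0.021],[0,9,0],0.075]]'
python3 - <<'E'
from plan import *
state(); a=plan((.543,.267,.09),45,9.9,3,.075); plan((.543,.267,.041),45,9.9,4,.075,a)
im,_=arm.get_image("top"); cv2.imwrite("pics/t2.png",cv2.resize(im[120:300,80:320],None,fx=3,fy=3)[:,:,::-1])
im,_=arm.get_image("scene"); cv2.imwrite("pics/s2.png",cv2.resize(im[80:360,200:520],None,fx=2,fy=2)[:,:,::-1])
E
```

```text
clock: 5.88
position: [0.542, 0.2782, 0.1368]
ee_rot: [-1.586, -1.879, -0.663]
force: [-0.2, 0.8, -0.9]
width: 0.819
t 5.88 hold [0.5443 0.265  0.15  ] yaw 9.6 th 45.2 yz 0.002 w 75.2 F [-0.2  0.8 -0.9] q [ 0.4   0.74 -0.78  1.82 -0.44  0.75  0.27]
[[[-0.014,0.0,0.015],[0.0,0.0,0.0],0.075],[[-0.013,-0.001,0.014],[0.0,0.0,0.0],0.075],[[-0.014,0.0,0.015],[0.5,0.0,0.0],0.075]]
[[[-0.009,0.0,0.009],[0.0,0.0,0.0],0.075],[[-0.008,0.0,0.008],[0.0,0.0,0.0],0.075],[[-0.009,0.0,0.009],[0.0,0.0,0.0],0.075],[[-0.009,0.0,0.008],[0.0,0.0,0.0],0.075]]
```

View pics/s2.png

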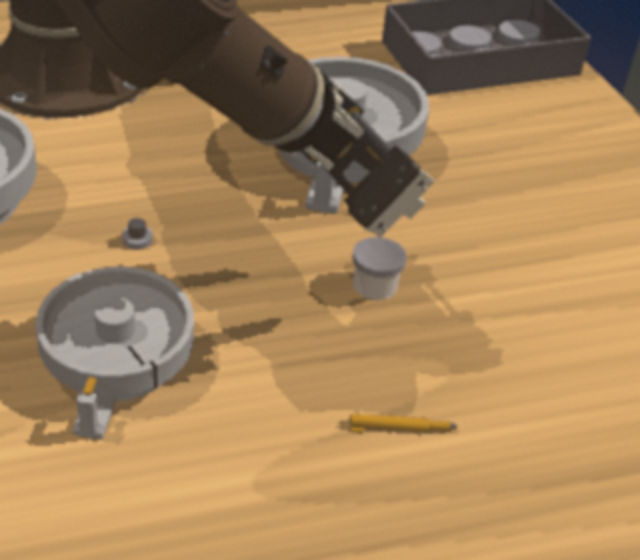

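View pics/t2.png

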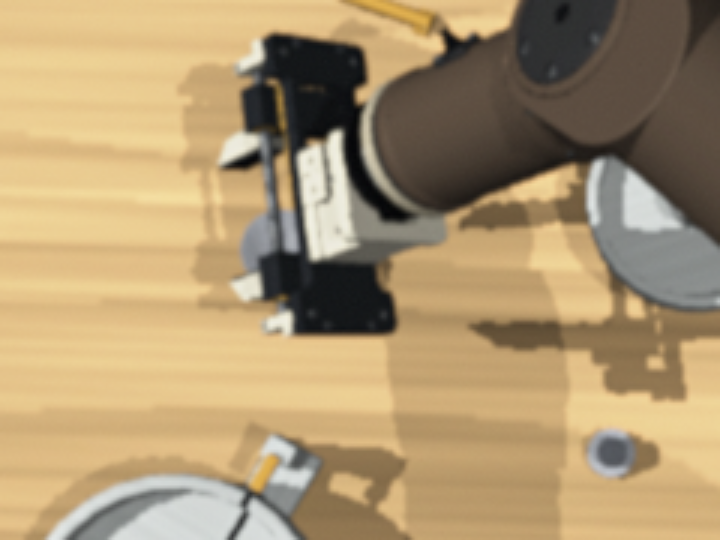

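```bash
python3 -m pendant '[[[-0.014,0,0.015],[0,0,0],0.075],[[-0.013,-0.001,0.014],[0,0,0],0.075],[[-0.014,0,0.015],[0.5,0,0],0.075],[[-0.009,0,0.009],[0,0,0],0.075],[[-0.008,0,0.008],[0,0,0],0.075],[[-0.009,0,0.009],[0,0,0],0.075],[[-0.009,0,0.008],[0,0,0],0.075],[[0,0,0],[0,0,0],0.075]]'
python3 - <<'E'
from plan import *
state(); 
im,_=arm.get_image("top"); cv2.imwrite("pics/t3.png",cv2.resize(im[150:260,110:260],None,fx=5,fy=5)[:,:,::-1])
im,_=arm.get_image("scene"); cv2.imwrite("pics/s3.png",cv2.resize(im[130:270,310:490],None,fx=4,fy=4)[:,:,::-1])
E
```

```text
clock: 6.98
position: [0.5393, 0.2787, 0.0262]
ee_rot: [-1.582, -1.881, -0.647]
force: [-0.5, 0.5, 0.6]
width: 0.822
t 6.97 hold [0.5417 0.2656 0.0395] yaw 10.1 th 45.0 yz -0.008 w 75.5 F [-0.5  0.5  0.6] q [ 0.36  0.92 -0.74  1.85 -0.4   0.59  0.36]
```

View pics/s3.png

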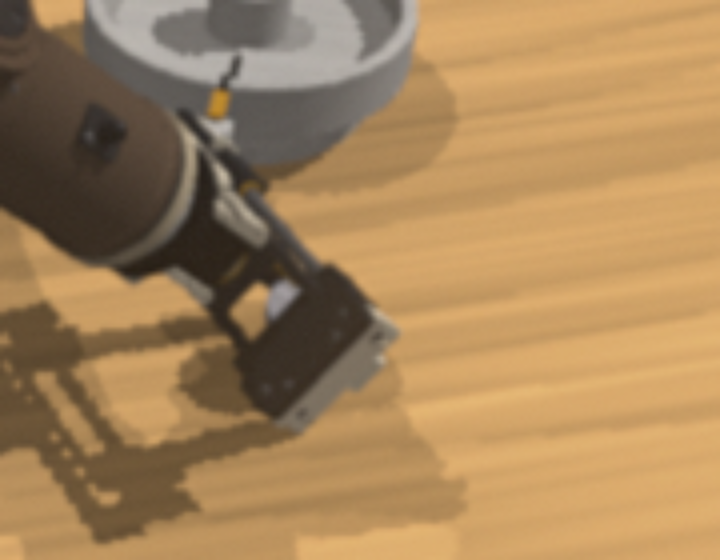

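View pics/t3.png

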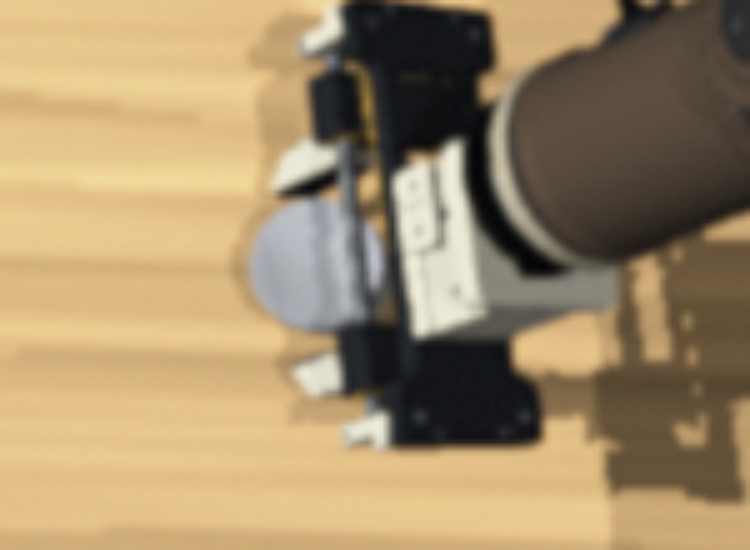

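```bash
python3 -m pendant '[[[0.002,0.0015,0],[0,0,0],0.075],[[0,0,0],[0,0,0],0.055],[[0,0,0],[0,0,0],0.05],[[0,0,0],[0,0,0],0.05],[[0,0,0],[0,0,0],0.05]]' 20
python3 - <<'E'
from plan import *
state()
a=plan((.543,.267,.08),45,9.9,2,.05); plan((.543,.267,.14),45,9.9,3,.05,a)
E
```

```text
clock: 7.7
position: [0.541, 0.2807, 0.0289]
ee_rot: [-1.581, -1.883, -0.648]
force: [0.4, -0.9, 2.8]
width: 0.623
t 7.7 hold [0.5434 0.2677 0.0422] yaw 10.1 th 45.0 yz -0.006 w 57.2 F [ 0.4 -0.9  2.8] q [ 0.36  0.92 -0.74  1.84 -0.4   0.59  0.36]
[[[0.013,0.0,-0.014],[0.0,0.0,0.0],0.05],[[0.013,-0.001,-0.013],[-0.5,0.0,0.0],0.05]]
[[[0.014,0.0,-0.014],[0.0,0.0,0.0],0.05],[[0.015,0.0,-0.014],[0.0,0.0,0.0],0.05],[[0.014,0.0,-0.015],[0.0,0.0,0.0],0.05]]
```

```bash
python3 -m pendant '[[[0.013,0,-0.014],[0,0,0],0.05],[[0.013,-0.001,-0.013],[-0.5,0,0],0.05],[[0.014,0,-0.014],[0,0,0],0.05],[[0.015,0,-0.014],[0,0,0],0.05],[[0.014,0,-0.015],[0,0,0],0.05],[[0,0,0],[0,0,0],0.05]]'
python3 - <<'E'
from plan import *
state()
im,_=arm.get_image("top"); cv2.imwrite("pics/t4.png",cv2.resize(im[150:260,110:260],None,fx=5,fy=5)[:,:,::-1])
im,_=arm.get_image("scene"); cv2.imwrite("pics/s4.png",cv2.resize(im[110:250,310:490],None,fx=4,fy=4)[:,:,::-1])
a=plan((.588,.0,.17),0,9.9,7,.05); plan((.5915,-.2535,.16),-45,9.9,7,.05,a)
E
```

```text
clock: 8.45
position: [0.5412, 0.2802, 0.129]
ee_rot: [-1.586, -1.884, -0.66]
force: [-0.4, -0.0, -1.1]
width: 0.625
t 8.45 hold [0.5434 0.2671 0.1423] yaw 9.7 th 45.0 yz 0.003 w 57.4 F [-0.4 -0.  -1.1] q [ 0.39  0.75 -0.78  1.82 -0.43  0.73  0.28]
[[[-0.026,0.0,-0.03],[0.0,-6.5,0.0],0.05],[[-0.03,0.0,-0.028],[0.0,-6.5,0.0],0.05],[[-0.033,0.0,-0.024],[0.0,-6.5,0.0],0.05],[[-0.035,0.0,-0.021],[0.0,-6.0,0.0],0.05],[[-0.037,0.0,-0.017],[0.0,-6.5,0.0],0.05],[[-0.039,0.0,-0.013],[0.0,-6.5,0.0],0.05],[[-0.04,0.0,-0.008],[0.0,-6.5,0.0],0.05]]
[[[-0.038,-0.006,0.001],[0.0,-6.5,0.0],0.05],[[-0.037,-0.005,0.006],[0.0,-6.5,0.0],0.05],[[-0.037,-0.006,0.009],[0.0,-6.5,0.0],0.05],[[-0.035,-0.006,0.013],[0.0,-6.0,0.0],0.05],[[-0.034,-0.005,0.017],[0.0,-6.5,0.0],0.05],[[-0.032,-0.006,0.02],[0.0,-6.5,0.0],0.05],[[-0.029,-0.006,0.023],[0.0,-6.5,0.0],0.05]]
```

View pics/s4.png

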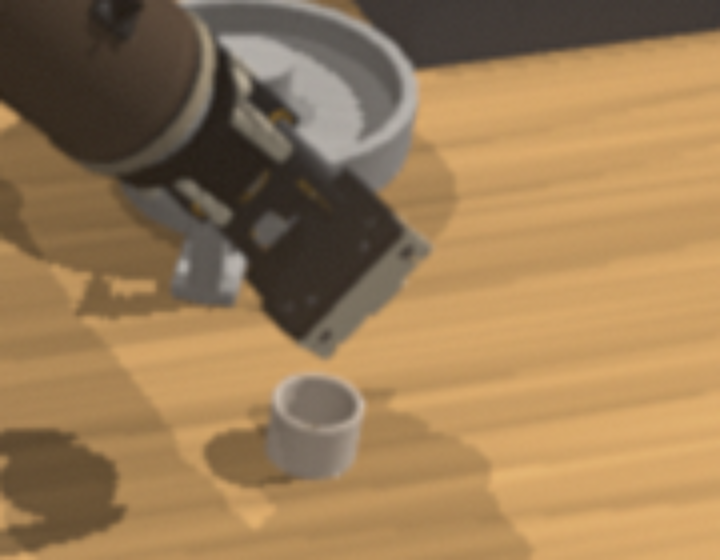

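View pics/t4.png

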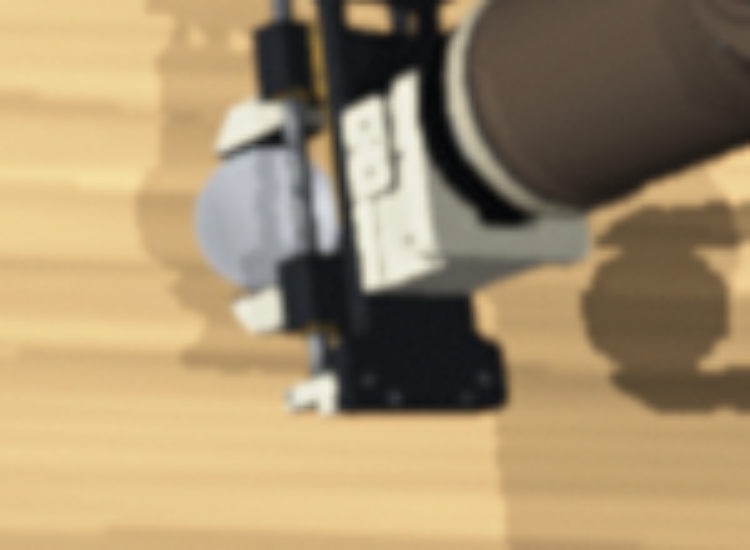

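```bash
python3 -m pendant '[[[-0.026,0,-0.03],[0,-6.5,0],0.05],[[-0.03,0,-0.028],[0,-6.5,0],0.05],[[-0.033,0,-0.024],[0,-6.5,0],0.05],[[-0.035,0,-0.021],[0,-6,0],0.05],[[-0.037,0,-0.017],[0,-6.5,0],0.05],[[-0.039,0,-0.013],[0,-6.5,0],0.05],[[-0.04,0,-0.008],[0,-6.5,0],0.05]]'
python3 - <<'E'
from plan import *
print(atz("top",163,193.6,.147))
state()
plan((.5915,-.2535,.16),-45,9.9,8,.05)
E
```

```text
clock: 9.43
position: [0.5881, -0.0014, 0.1502]
ee_rot: [2.024, 2.401, -0.005]
force: [-1.2, -0.3, -0.7]
width: 0.621
[0.54235933 0.26673675 0.147     ]
t 9.43 hold [ 0.5881 -0.0014  0.169 ] yaw 9.7 th -0.2 yz -0.001 w 57.0 F [-1.2 -0.3 -0.7] q [ 0.13  0.47 -0.31  1.74  0.17  0.96 -0.08]
[[[-0.033,-0.005,0.001],[0.0,-5.5,0.0],0.05],[[-0.033,-0.005,0.004],[0.0,-5.5,0.0],0.05],[[-0.032,-0.005,0.007],[0.0,-6.0,0.0],0.05],[[-0.031,-0.005,0.011],[0.0,-5.5,0.0],0.05],[[-0.03,-0.005,0.012],[0.0,-5.5,0.0],0.05],[[-0.029,-0.004,0.016],[0.0,-5.5,0.0],0.05],[[-0.027,-0.005,0.018],[0.0,-5.5,0.0],0.05],[[-0.025,-0.005,0.021],[0.0,-6.0,0.0],0.05]]
```

Blank centre agrees with the grasp point within 1 mm. Go over the stand.

```bash
python3 -m pendant '[[[-0.033,-0.005,0.001],[0,-5.5,0],0.05],[[-0.033,-0.005,0.004],[0,-5.5,0],0.05],[[-0.032,-0.005,0.007],[0,-6,0],0.05],[[-0.031,-0.005,0.011],[0,-5.5,0],0.05],[[-0.03,-0.005,0.012],[0,-5.5,0],0.05],[[-0.029,-0.004,0.016],[0,-5.5,0],0.05],[[-0.027,-0.005,0.018],[0,-5.5,0],0.05],[[-0.025,-0.005,0.021],[0,-6,0],0.05],[[0,0,0],[0,0,0],0.05]]'
python3 - <<'E'
from plan import *
state()
im,_=arm.get_image("top"); cv2.imwrite("pics/t5.png",cv2.resize(im[130:250,350:500],None,fx=5,fy=5)[:,:,::-1])
im,_=arm.get_image("scene"); cv2.imwrite("pics/s5.png",cv2.resize(im[170:320,70:250],None,fx=4,fy=4)[:,:,::-1])
a=plan((.591,-.2544,.085),-45,9.9,5,.05,q=.0005)
E
```

```text
clock: 10.55
position: [0.5925, -0.2657, 0.1438]
ee_rot: [1.586, 1.885, -0.663]
force: [0.1, -0.6, -0.1]
width: 0.624
t 10.55 hold [ 0.5903 -0.2526  0.1571] yaw 9.7 th -45.0 yz -0.005 w 57.3 F [ 0.1 -0.6 -0.1] q [-0.17  0.55  0.11  1.96  1.04  0.88 -0.69]
[[[0.01,-0.0005,0.011],[0.0,0.0,0.0],0.05],[[0.01,0.0,0.0105],[0.0,0.0,0.0],0.05],[[0.0095,-0.0005,0.011],[0.0,0.0,0.0],0.05],[[0.01,0.0,0.011],[0.0,0.0,0.0],0.05],[[0.01,-0.0005,0.0105],[0.0,0.0,0.0],0.05]]
```

View pics/s5.png

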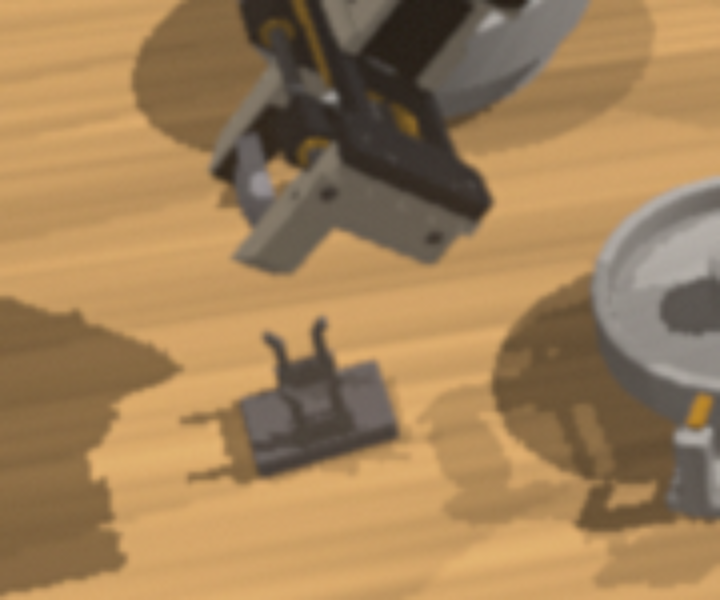

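View pics/t5.png

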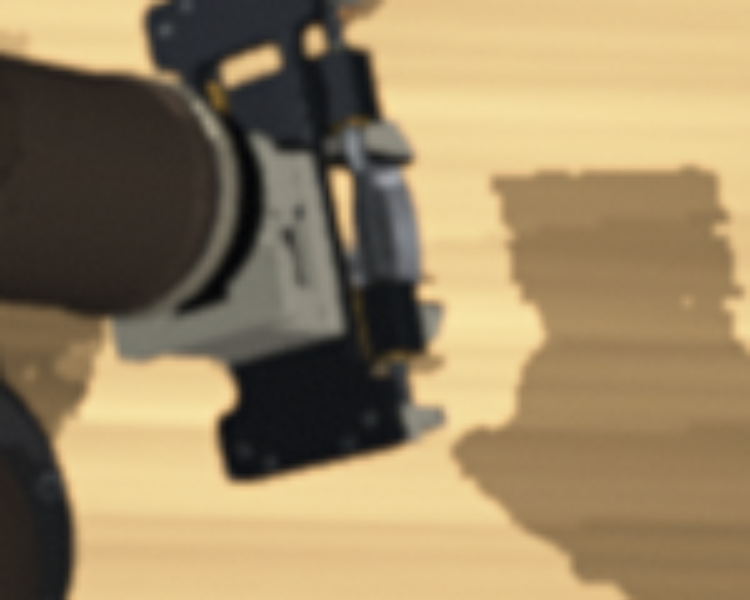

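```bash
python3 -m pendant '[[[0.01,-0.0005,0.011],[0,0,0],0.05],[[0.01,0,0.0105],[0,0,0],0.05],[[0.0095,-0.0005,0.011],[0,0,0],0.05],[[0.01,0,0.011],[0,0,0],0.05],[[0.01,-0.0005,0.0105],[0,0,0],0.05],[[0,0,0],[0,0,0],0.05]]'
python3 - <<'E'
from plan import *
state()
im,_=arm.get_image("top"); cv2.imwrite("pics/t6.png",cv2.resize(im[130:250,350:500],None,fx=5,fy=5)[:,:,::-1])
im,_=arm.get_image("scene"); cv2.imwrite("pics/s6.png",cv2.resize(im[190:320,80:230],None,fx=5,fy=5)[:,:,::-1])
a=plan((.591,-.2544,.053),-45,9.9,6,.05,q=.0005)
E
```

```text
clock: 11.4
position: [0.5926, -0.2685, 0.0713]
ee_rot: [1.586, 1.884, -0.659]
force: [-0.7, 0.1, -0.2]
width: 0.621
t 11.4 hold [ 0.5904 -0.2554  0.0846] yaw 9.8 th -45.0 yz -0.002 w 57.0 F [-0.7  0.1 -0.2] q [-0.18  0.67  0.14  1.99  1.14  0.78 -0.87]
[[[0.004,0.0,0.004],[0.0,0.0,0.0],0.05],[[0.004,0.0,0.0035],[0.0,0.0,0.0],0.05],[[0.004,0.0,0.004],[0.0,0.0,0.0],0.05],[[0.004,0.0,0.0035],[0.0,0.0,0.0],0.05],[[0.004,0.0,0.004],[0.0,0.0,0.0],0.05],[[0.004,0.0,0.0035],[0.0,0.0,0.0],0.05]]
```

View pics/s6.png

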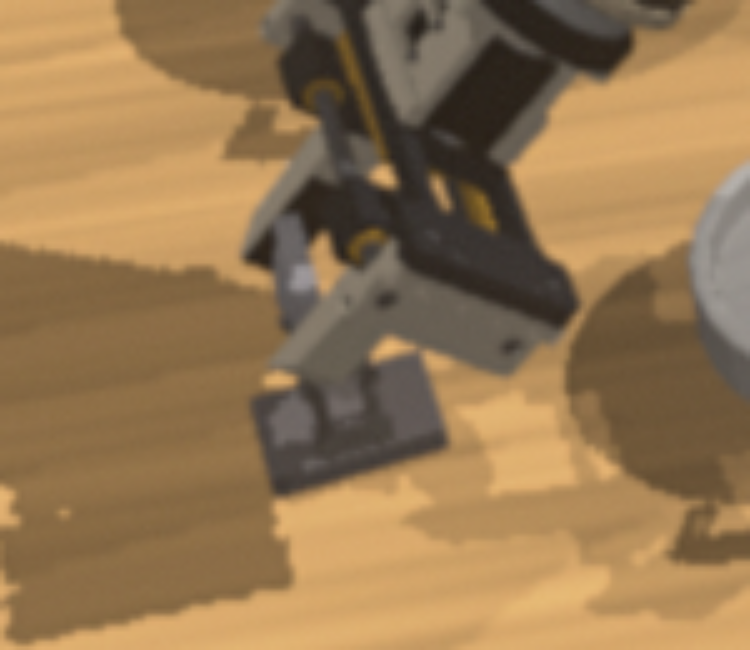

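View pics/t6.png

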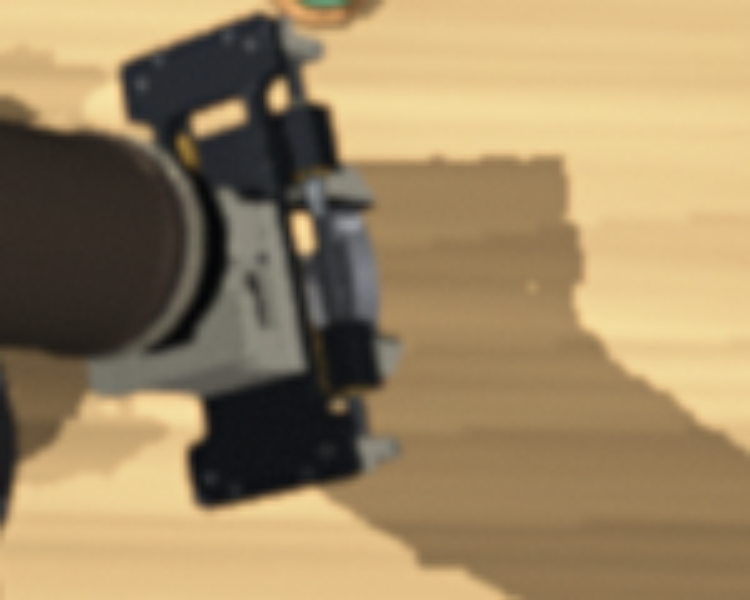

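```bash
python3 -m pendant '[[[0.004,0,0.004],[0,0,0],0.05],[[0.004,0,0.0035],[0,0,0],0.05],[[0.004,0,0.004],[0,0,0],0.05],[[0.004,0,0.0035],[0,0,0],0.05]]'
python3 - <<'E'
from plan import *
state()
E
python3 -m pendant '[[[0.004,0,0.004],[0,0,0],0.05],[[0.004,0,0.0035],[0,0,0],0.05],[[0,0,0],[0,0,0],0.05]]'
python3 - <<'E'
from plan import *
state()
im,_=arm.get_image("top"); cv2.imwrite("pics/t7.png",cv2.resize(im[130:250,350:500],None,fx=5,fy=5)[:,:,::-1])
im,_=arm.get_image("scene"); cv2.imwrite("pics/s7.png",cv2.resize(im[190:320,80:230],None,fx=5,fy=5)[:,:,::-1])
E
```

```text
clock: 12.0
position: [0.5934, -0.2674, 0.0504]
ee_rot: [1.586, 1.883, -0.656]
force: [-1.6, 3.1, 1.1]
width: 0.623
t 12.0 hold [ 0.5911 -0.2543  0.0637] yaw 9.8 th -45.0 yz 0.0 w 57.2 F [-1.6  3.1  1.1] q [-0.18  0.71  0.15  2.    1.17  0.76 -0.92]
clock: 12.38
position: [0.5932, -0.2671, 0.0395]
ee_rot: [1.586, 1.882, -0.657]
force: [-1.2, 3.6, 2.6]
width: 0.623
t 12.38 hold [ 0.591  -0.254   0.0528] yaw 9.8 th -45.0 yz -0.0 w 57.2 F [-1.2  3.6  2.6] q [-0.19  0.73  0.15  2.    1.19  0.75 -0.95]
```

View pics/s7.png

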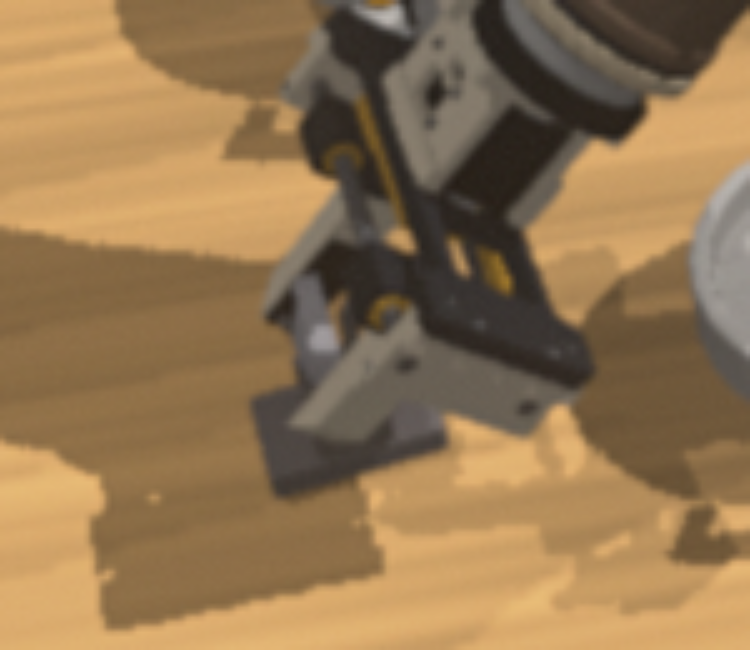

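```bash
python3 -m pendant '[[[0.0005,0,0.0005],[0,0,0],0.062],[[0,0,0],[0,0,0],0.072],[[0,0,0],[0,0,0],0.074],[[0,0,0],[0,0,0],0.074]]'
python3 - <<'E'
from plan import *
state()
im,_=arm.get_image("top"); cv2.imwrite("pics/t8.png",cv2.resize(im[130:250,350:500],None,fx=5,fy=5)[:,:,::-1])
im,_=arm.get_image("scene"); cv2.imwrite("pics/s8.png",cv2.resize(im[190:320,80:230],None,fx=5,fy=5)[:,:,::-1])
a=plan((.591,-.254,.054),0,9.9,5,.074,q=.0005)
a=plan((.591,-.254,.054),45,9.9,5,.074,q=.0005,start=a)
E
```

```text
clock: 12.98
position: [0.593, -0.2678, 0.0392]
ee_rot: [1.587, 1.882, -0.658]
force: [-0.6, 0.4, -0.2]
width: 0.805
t 12.97 hold [ 0.5908 -0.2547  0.0525] yaw 9.7 th -45.0 yz -0.0 w 73.9 F [-0.6  0.4 -0.2] q [-0.19  0.73  0.15  2.    1.19  0.75 -0.95]
[[[0.003,0.0,-0.0005],[0.0,9.0,0.0],0.074],[[0.0025,0.0,-0.0005],[0.0,9.0,0.0],0.074],[[0.003,0.0,-0.0005],[0.0,9.0,0.0],0.074],[[0.003,0.0,-0.0005],[0.0,9.0,0.0],0.074],[[0.003,0.0,-0.0005],[0.0,9.0,0.0],0.074]]
[[[0.003,0.0,-0.0005],[0.0,9.0,0.0],0.074],[[0.003,0.0,0.0],[0.0,9.0,0.0],0.074],[[0.003,0.0,-0.0005],[0.0,9.0,0.0],0.074],[[0.003,0.0,0.0],[0.0,9.0,0.0],0.074],[[0.003,0.0,-0.0005],[0.0,9.0,0.0],0.074]]
```

View pics/s8.png

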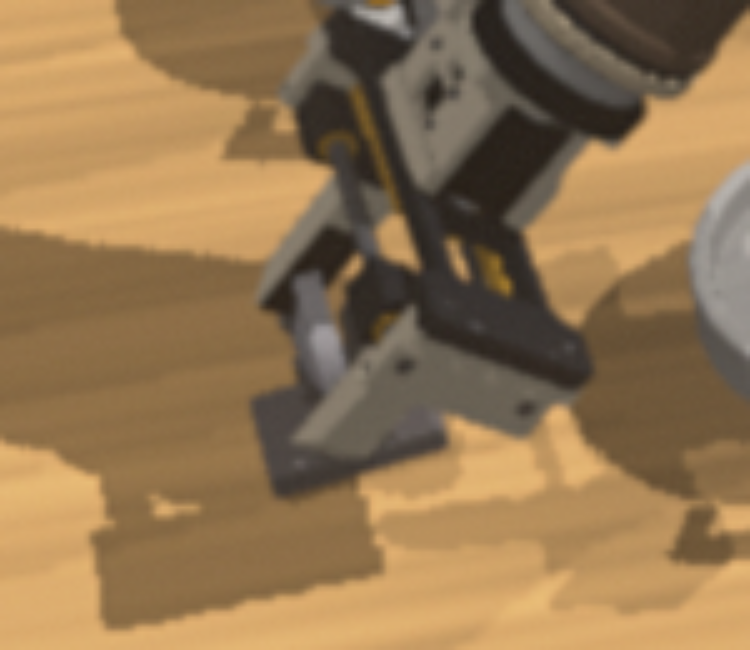

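View pics/t8.png

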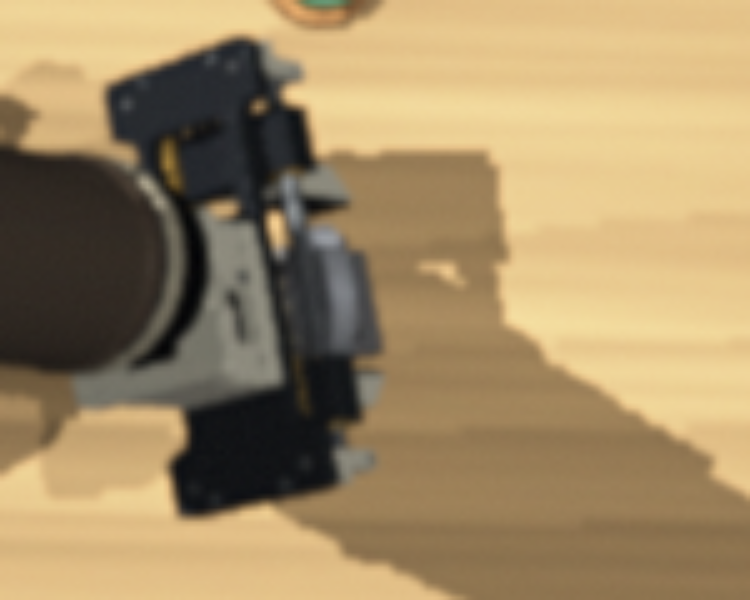

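```bash
python3 -m pendant '[[[0.003,0,-0.0005],[0,9,0],0.074],[[0.0025,0,-0.0005],[0,9,0],0.074],[[0.003,0,-0.0005],[0,9,0],0.074],[[0.003,0,-0.0005],[0,9,0],0.074],[[0.003,0,-0.0005],[0,9,0],0.074]]'
python3 - <<'E'
from plan import *
state()
plan((.591,-.254,.053),45,9.9,5,.074,q=.0005)
E
```

```text
clock: 13.7
position: [0.5912, -0.254, 0.0362]
ee_rot: [-2.023, -2.401, -0.008]
force: [0.2, -0.2, -2.2]
width: 0.803
t 13.7 hold [ 0.5911 -0.2541  0.055 ] yaw 9.8 th 0.3 yz 0.002 w 73.7 F [ 0.2 -0.2 -2.2] q [ 0.58  0.7  -0.4   1.68  0.34  0.83  0.21]
[[[0.003,0.0,0.0],[0.0,9.0,0.0],0.074],[[0.003,0.0,0.0005],[0.0,9.0,0.0],0.074],[[0.0025,0.0,0.0],[0.0,9.0,0.0],0.074],[[0.003,0.0,0.0],[0.0,9.0,0.0],0.074],[[0.0025,0.0,0.0],[0.0,8.5,0.0],0.074]]
```

```bash
python3 -m pendant '[[[0.003,0,0],[0,9,0],0.074],[[0.003,0,0.0005],[0,9,0],0.074],[[0.0025,0,0],[0,9,0],0.074],[[0.003,0,0],[0,9,0],0.074],[[0.0025,0,0],[0,8.5,0],0.074],[[0,0,0],[0,0,0],0.074]]'
python3 - <<'E'
from plan import *
state()
W=[]
for i in range(3):
    im,d=arm.get_image("top"); W.append(cloud("top",d))
cv2.imwrite("pics/t9.png",cv2.resize(im[130:250,350:500],None,fx=5,fy=5)[:,:,::-1])
W=np.nanmedian(W,0); np.save("W9.npy",W)
im,_=arm.get_image("scene"); cv2.imwrite("pics/s9.png",cv2.resize(im[190:320,80:230],None,fx=5,fy=5)[:,:,::-1])
E
```

```text
clock: 14.45
position: [0.5867, -0.2435, 0.0344]
ee_rot: [-1.596, -1.881, -0.649]
force: [0.3, 0.2, -0.3]
width: 0.805
t 14.45 hold [ 0.5889 -0.2565  0.0478] yaw 9.5 th 44.6 yz -0.005 w 73.9 F [ 0.3  0.2 -0.3] q [ 0.9   1.1  -0.63  1.21 -0.06  1.43  0.62]
```

View pics/s9.png

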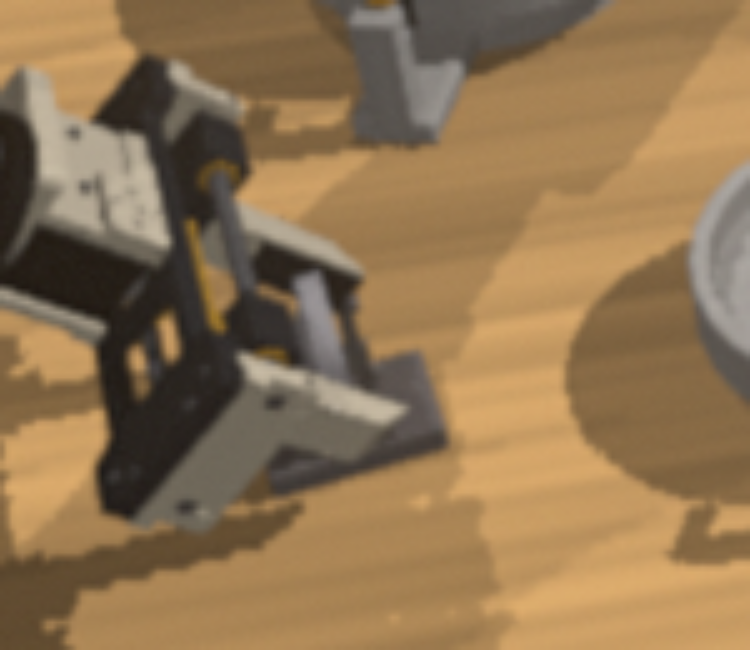

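View pics/t9.png

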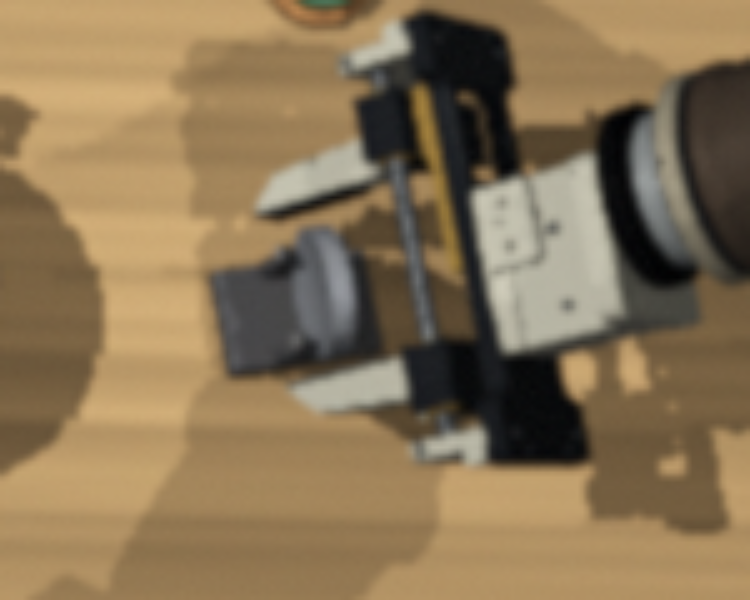

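```bash
python3 - <<'E'
from plan import *
W=np.load("W9.npy"); a=np.radians(9.9); ux=np.array([np.sin(a),-np.cos(a)]);uy=np.array([np.cos(a),np.sin(a)])
for v in range(174,203,2):
  s=[]
  for u in range(404,424):
    q=W[v,u,:2]-[.5909,-.2544]
    if W[v,u,2]>.03: s.append(f"{u}:{q@ux*1e3:.0f},{q@uy*1e3:.0f},{W[v,u,2]*1e3:.0f}")
  print(v," ".join(s))
E
```

```text
174 404:-11,37,38 405:-8,37,37 406:-7,36,39 407:-3,37,32
176 410:-4,27,57 411:-4,25,64 412:-4,23,71 413:-1,23,70 414:1,23,71 415:3,22,70 416:5,22,71
178 409:-4,25,45 410:-3,24,50 411:-2,22,57 412:-4,20,68 413:-3,18,74 414:-2,17,77 415:1,17,75 416:2,16,77 417:5,16,75 418:13,20,55
180 405:-15,21,51 406:-12,20,50 407:-10,21,48 408:-6,21,44 409:-3,21,41 410:-2,20,45 411:-2,19,51 412:-0,18,53 413:-1,16,64 414:-4,12,80 415:-1,12,80 416:1,12,80 417:3,11,81 418:5,11,80
182 404:-12,20,31 405:-12,19,38 406:-11,17,44 407:-9,17,42 408:-5,18,35 409:-3,18,37 410:-1,17,39 411:-1,15,47 412:-1,14,52 413:1,13,55 414:-4,8,79 415:-2,8,78 416:1,8,77 417:1,7,82 418:4,7,80 419:6,6,80
184 409:-3,13,36 410:-1,13,34 411:-1,11,43 412:0,10,47 413:1,9,50 414:0,7,62 415:-3,3,81 416:-1,3,81 417:0,2,83 418:3,2,81 419:6,2,78
186 409:-3,10,30 410:-2,9,36 411:-1,8,39 412:0,7,43 413:1,5,48 414:0,3,58 415:-3,-0,77 416:-2,-2,82 417:1,-1,79 418:2,-2,83 419:4,-2,80 420:7,-2,79
188 410:-2,5,33 411:-1,4,37 412:-1,2,44 413:1,2,46 414:0,-1,55 415:-0,-2,64 416:-2,-5,78 417:-0,-6,79 418:2,-6,80 419:4,-6,79 420:6,-7,79
190 411:-1
[... 238 characters left out ...]
14,77 420:5,-15,76
194 410:-4,-8,31 411:-2,-9,32 412:-1,-10,35 413:0,-11,40 414:0,-12,46 415:-0,-14,57 416:-3,-17,74 417:-1,-18,74 418:0,-18,76 419:3,-18,75 420:6,-18,73
196 412:-2,-14,36 413:-1,-15,41 414:0,-16,44 415:-1,-18,56 416:-3,-21,72 417:-1,-21,71 418:0,-22,73 419:2,-23,74 420:5,-22,72 421:14,-19,50 422:16,-19,49
198 408:-16,-20,53 409:-13,-20,51 410:-11,-20,51 411:-8,-20,47 412:-2,-18,35 413:-2,-20,42 414:-1,-21,46 415:-2,-23,58 416:-3,-25,67 417:-0,-25,65 418:2,-25,66 419:4,-26,67 420:6,-26,66
200 406:-15,-20,30 407:-13,-21,31 408:-12,-22,36 409:-12,-23,43 410:-8,-23,37 412:-3,-23,36 413:-3,-24,42 414:-3,-26,51 415:-3,-27,58 416:-2,-28,61 417:2,-28,56 418:4,-28,56 419:6,-28,57
202
```

```bash
python3 -m pendant '[[[0.003,0.0015,-0.0025],[0,0.5,0],0.074],[[0,0,0],[0,0,0],0.074]]'
python3 - <<'E'
from plan import *
state(); plan((.5909,-.256,.052),45,9.9,1,.074,q=.0005)
E
```

```text
clock: 14.9
position: [0.5906, -0.24, 0.0437]
ee_rot: [-1.586, -1.885, -0.657]
force: [-0.3, 0.2, -0.8]
width: 0.808
t 14.9 hold [ 0.5929 -0.2531  0.0571] yaw 9.8 th 44.9 yz 0.001 w 74.2 F [-0.3  0.2 -0.8] q [ 0.9   1.09 -0.64  1.2  -0.07  1.44  0.62]
[[[-0.0055,-0.0025,0.002],[0.0,0.0,0.0],0.074]]
```

```bash
python3 -m pendant '[[[-0.004,-0.001,0.0015],[0,0,0],0.074],[[0,0,0],[0,0,0],0.074],[[0,0,0],[0,0,0],0.074]]'
python3 - <<'E'
from plan import *
state(); plan((.5909,-.256,.052),45,9.9,1,.074,q=.0005)
E
```

```text
clock: 15.28
position: [0.5892, -0.2424, 0.0384]
ee_rot: [-1.587, -1.882, -0.657]
force: [0.2, 0.3, -1.0]
width: 0.805
t 15.28 hold [ 0.5914 -0.2555  0.0516] yaw 9.7 th 45.0 yz -0.0 w 73.9 F [ 0.2  0.3 -1. ] q [ 0.9   1.1  -0.63  1.2  -0.07  1.44  0.63]
[[[0.0,-0.0005,-0.0005],[0.0,0.0,0.0],0.074]]
```

Good. Grip and lift.

```bash
python3 -m pendant '[[[0,0,0],[0,0,0],0.062],[[0,0,0],[0,0,0],0.05],[[0,0,0],[0,0,0],0.05],[[0,0,0],[0,0,0],0.05],[[0,0,0],[0,0,0],0.05]]' 20
python3 - <<'E'
from plan import *
state(); plan((.591,-.256,.13),45,9.9,6,.05,q=.0005)
E
```

```text
clock: 15.9
position: [0.589, -0.2423, 0.0385]
ee_rot: [-1.586, -1.882, -0.657]
force: [-2.9, -0.6, 1.0]
width: 0.625
t 15.9 hold [ 0.5912 -0.2554  0.0518] yaw 9.8 th 45.0 yz -0.001 w 57.3 F [-2.9 -0.6  1. ] q [ 0.9   1.1  -0.63  1.2  -0.07  1.44  0.63]
[[[0.009,0.0,-0.0095],[0.0,0.0,0.0],0.05],[[0.0095,0.0,-0.009],[0.0,0.0,0.0],0.05],[[0.009,0.0,-0.0095],[0.0,0.0,0.0],0.05],[[0.009,-0.0005,-0.009],[0.0,0.0,0.0],0.05],[[0.0095,0.0,-0.0095],[0.0,0.0,0.0],0.05],[[0.009,0.0,-0.009],[0.0,0.0,0.0],0.05]]
```

```bash
python3 -m pendant '[[[0.009,0,-0.0095],[0,0,0],0.05],[[0.0095,0,-0.009],[0,0,0],0.05],[[0.009,0,-0.0095],[0,0,0],0.05],[[0.009,-0.0005,-0.009],[0,0,0],0.05],[[0.0095,0,-0.0095],[0,0,0],0.05],[[0.009,0,-0.009],[0,0,0],0.05],[[0,0,0],[0,0,0],0.05]]'
python3 - <<'E'
from plan import *
state()
im,_=arm.get_image("top"); cv2.imwrite("pics/t10.png",cv2.resize(im[130:250,350:500],None,fx=5,fy=5)[:,:,::-1])
im,_=arm.get_image("scene"); cv2.imwrite("pics/s10.png",cv2.resize(im[160:290,80:230],None,fx=5,fy=5)[:,:,::-1])
a=plan((.59,-.145,.16),0,9.9,5,.05)
plan((.588,-.033,.14),-45,9.9,5,.05,start=a)
E
```

```text
clock: 16.77
position: [0.5895, -0.2429, 0.118]
ee_rot: [-1.587, -1.884, -0.658]
force: [-0.8, -0.2, -1.3]
width: 0.625
t 16.77 hold [ 0.5917 -0.256   0.1313] yaw 9.7 th 44.9 yz 0.002 w 57.4 F [-0.8 -0.2 -1.3] q [ 0.91  1.01 -0.65  1.17 -0.1   1.53  0.59]
[[[0.017,0.004,0.011],[0.0,-9.0,0.0],0.05],[[0.018,0.003,0.008],[0.0,-9.0,0.0],0.05],[[0.019,0.004,0.004],[0.0,-9.0,0.0],0.05],[[0.02,0.003,0.001],[0.0,-9.0,0.0],0.05],[[0.02,0.004,-0.003],[0.0,-9.0,0.0],0.05]]
[[[0.019,0.003,0.004],[0.0,-9.0,0.0],0.05],[[0.02,0.004,0.0],[0.0,-9.0,0.0],0.05],[[0.019,0.003,-0.003],[0.0,-9.0,0.0],0.05],[[0.018,0.003,-0.007],[0.0,-9.0,0.0],0.05],[[0.018,0.004,-0.01],[0.0,-9.0,0.0],0.05]]
```

View pics/s10.png

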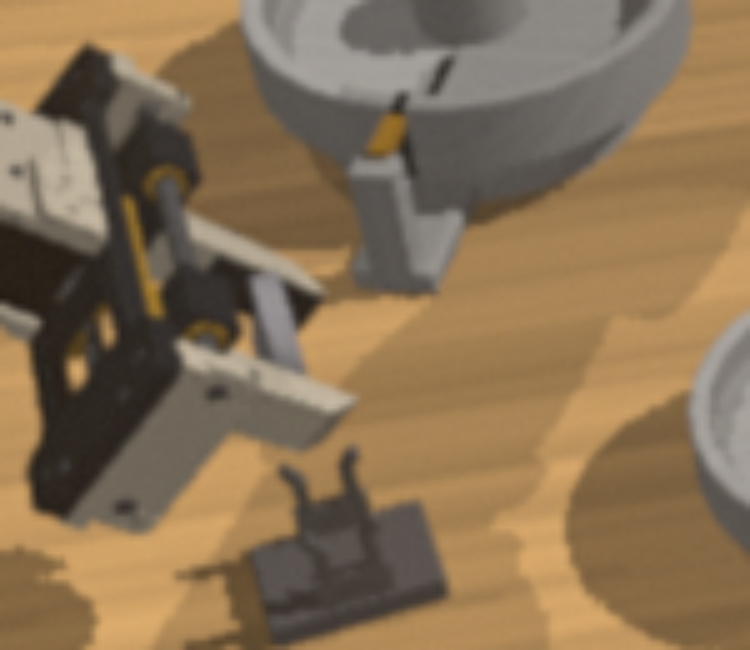

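View pics/t10.png

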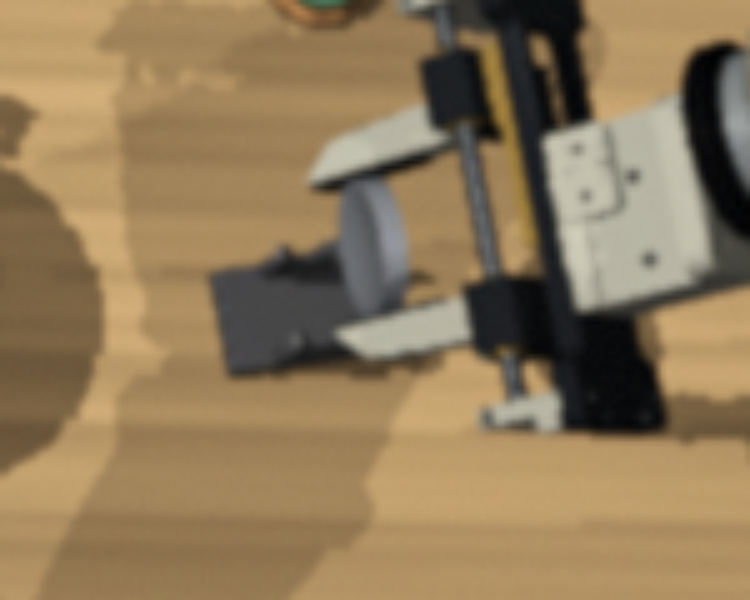

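```bash
python3 -m pendant '[[[0.017,0.004,0.011],[0,-9,0],0.05],[[0.018,0.003,0.008],[0,-9,0],0.05],[[0.019,0.004,0.004],[0,-9,0],0.05],[[0.02,0.003,0.001],[0,-9,0],0.05],[[0.02,0.004,-0.003],[0,-9,0],0.05],[[0.019,0.003,0.004],[0,-9,0],0.05],[[0.02,0.004,0],[0,-9,0],0.05],[[0.019,0.003,-0.003],[0,-9,0],0.05],[[0.018,0.003,-0.007],[0,-9,0],0.05],[[0.018,0.004,-0.01],[0,-9,0],0.05]]'
python3 -m pendant '[[[0,0,0],[0,0,0],0.05],[[0,0,0],[0,0,0],0.05]]'
python3 - <<'E'
from plan import *
state()
D=[]
for i in range(4):
    im,d=arm.get_image("top"); D.append(cloud("top",d))
W=np.nanmedian(D,0); np.save("W11.npy",W)
cv2.imwrite("pics/t11.png",cv2.resize(im[120:240,240:390],None,fx=5,fy=5)[:,:,::-1])
im,_=arm.get_image("scene"); cv2.imwrite("pics/s11.png",cv2.resize(im[160:310,180:340],None,fx=4,fy=4)[:,:,::-1])
E
```

```text
clock: 18.12
position: [0.5908, -0.0446, 0.1273]
ee_rot: [1.582, 1.878, -0.658]
force: [0.7, -1.2, -1.1]
width: 0.624
clock: 18.38
position: [0.5903, -0.046, 0.1263]
ee_rot: [1.586, 1.884, -0.658]
force: [0.5, 0.3, -0.7]
width: 0.623
t 18.38 hold [ 0.5881 -0.0329  0.1396] yaw 9.8 th -45.0 yz -0.002 w 57.2 F [ 0.5  0.3 -0.7] q [-0.33  0.63 -0.19  1.86  0.93  1.2  -0.92]
```

View pics/s11.png

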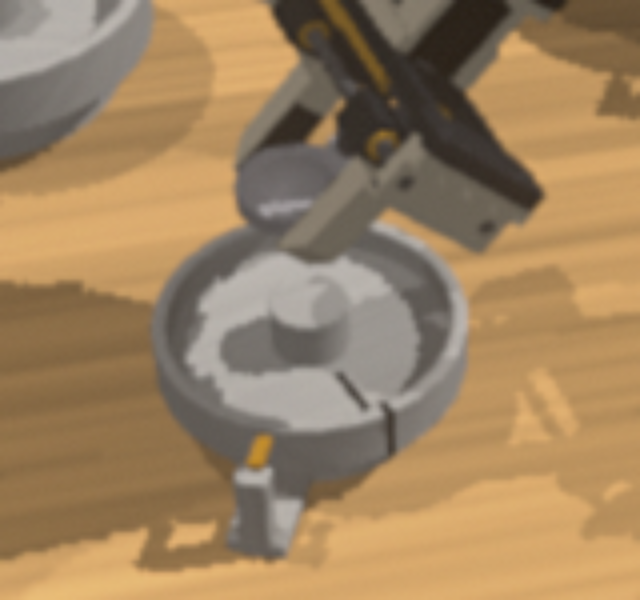

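View pics/t11.png

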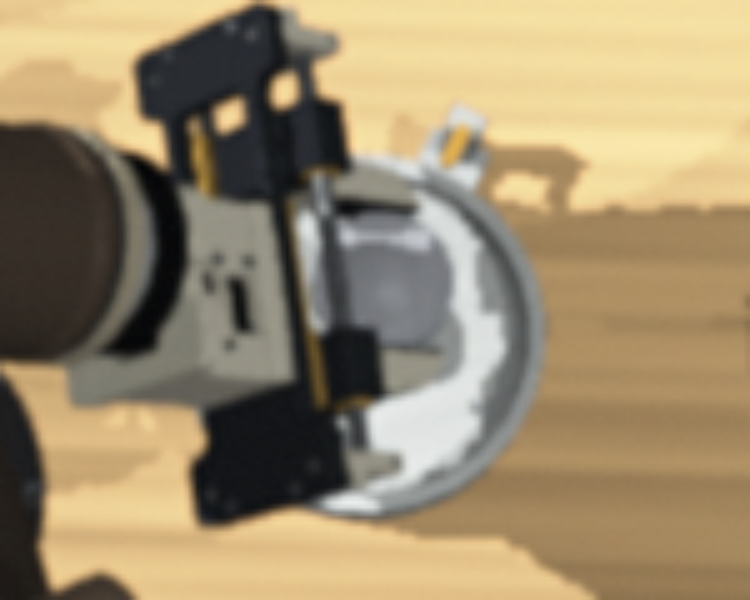

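```bash
python3 - <<'E'
from plan import *
from scipy.optimize import least_squares
W=np.load("W11.npy")
sub=W[155:195,300:335].reshape(-1,3); h=np.array([.5881,-.0329,.1396])
p=sub[(np.linalg.norm(sub-h,axis=1)<.033)&(sub[:,2]>.128)&(sub[:,2]<.165)]
a=np.radians(9.9); yj=np.array([np.cos(a),np.sin(a),0]); xx=np.array([-np.sin(a),np.cos(a),0])
# exclude finger zones & rod (x toward +y)
q=p-h; q=q[(abs(q@yj)<.026)]
print(len(q))
Rs=(19.5**2+36)/12/1e3
def model(x):
    th,c,off=x   # tilt about jaw axis, shift along xx, and height offset
    n=np.cos(th)*np.array([0,0,1])+np.sin(th)*xx; e=np.cos(th)*xx-np.sin(th)*np.array([0,0,1])
    d=q-c*xx; hh=d@n-off; r=np.hypot(d@e,d@yj)
    s=np.where(r<.0195,.005+np.sqrt(np.maximum(Rs**2-r**2,0))-(Rs-.006),.005)
    return hh-s
for c0 in (0,.003,-.003):
    s=least_squares(model,[0,c0,0],loss='soft_l1',f_scale=.001); print(np.degrees(s.x[0]),s.x[1:],np.median(abs(s.fun)))
for v in range(160,192,3): print(v," ".join(f"{u}:{(W[v,u]-h)@xx*1e3:.0f},{(W[v,u]-h)@yj*1e3:.0f},{(W[v,u,2]-h[2])*1e3:.0f}" for u in range(312,332,2)))
E
```

```text
495
-0.011878574064394243 [-0.0026597  -0.00068285] 0.0007100672525547028
-0.01188451219668661 [-0.00265972 -0.00068285] 0.0007100644330833746
-0.011884523808317813 [-0.00265972 -0.00068285] 0.0007100644270733644
160 312:1,30,19 314:-3,30,15 316:-7,32,9 318:-11,31,9 320:-16,32,2 322:-21,32,-0 324:-37,58,-101 326:-41,57,-101 328:-46,56,-100 330:-49,54,-92
163 312:1,28,5 314:-3,27,4 316:-7,26,5 318:-11,26,4 320:-15,26,4 322:-31,51,-100 324:-36,51,-100 326:-41,51,-103 328:-45,50,-103 330:-49,50,-103
166 312:2,22,3 314:-2,21,4 316:-6,20,4 318:-10,20,5 320:-14,19,5 322:-18,19,4 324:-22,18,4 326:-32,30,-45 328:-44,43,-102 330:-48,42,-101
169 312:3,15,6 314:-1,14,8 316:-5,13,8 318:-9,13,6 320:-13,13,5 322:-17,12,6 324:-21,12,5 326:-25,11,4 328:-29,11,5 330:-47,36,-102
172 312:4,9,8 314:0,8,9 316:-4,7,9 318:-8,6,9 320:-12,6,10 322:-16,6,5 324:-20,6,5 326:-24,6,3 328:-28,5,4 330:-46,29,-100
175 312:5,2,8 314:1,1,10 316:-3,0,11 318:-7,0,10 320:-11,-0,9 322:-15,-0,8 324:-19,-1,7 326:-23,-1,5 328:-27,-1,5 330:-31,-2,3
178 312:6,-4,8 314:2,-5,10 316:-2,-5,10 318:-6,-5,8 320:-10,-6,7 322:-14,-7,8 324:-18,-7,7 326:-22,-7,5 328:-26,-7,4 330:-30,-8,4
181 312:7,-10,8 314:3,-10,9 316:-1,-11,8 318:-5,-12,9 320:-9,-12,8 322:-13,-12,7 324:-17,-12,4 326:-21,-13,3 328:-25,-14,6 330:-42,8,-99
184 312:7,-15,4 314:4,-16,6 316:-0,-16,6 318:-4,-17,4 320:-8,-17,5 322:-12,-18,4 324:-16,-18,4 326:-20,-19,5 328:-25,-18,-2 330:-42,2,-103
187 312:14,-34,67 314:10,-35,67 316:0,-22,4 318:-4,-23,3 320:-7,-24,6 322:-11,-24,5 324:-16,-24,3 326:-32,-4,-100 328:-36,-4,-102 330:-41,-5,-101
190 312:15,-40,68 314:11,-40,67 316:3,-32,22 318:-1,-32,20 320:-6,-31,10 322:-10,-31,9 324:-14,-30,4 326:-19,-29,-4 328:-35,-11,-102 330:-40,-11,-103
```

```bash
python3 - <<'E'
from plan import *
state(); plan((.5875,-.0305,.085),-45,9.9,5,.05,q=.0005)
E
```

```text
t 18.62 hold [ 0.5884 -0.0346  0.1408] yaw 9.6 th -45.0 yz 0.001 w 57.6 F [ 0.1 -0.6 -0.2] q [-0.33  0.62 -0.19  1.86  0.93  1.2  -0.92]
[[[0.0085,0.0,0.0075],[0.0,0.0,0.0],0.05],[[0.0085,0.0,0.007],[0.0,0.0,0.0],0.05],[[0.0085,0.0,0.0075],[0.0,0.0,0.0],0.05],[[0.0085,0.0,0.007],[0.0,0.0,0.0],0.05],[[0.0085,0.0,0.0075],[0.0,0.0,-0.5],0.05]]
```

```bash
python3 -m pendant '[[[0.0085,0,0.0075],[0,0,0],0.05],[[0.0085,0,0.007],[0,0,0],0.05],[[0.0085,0,0.0075],[0,0,0],0.05],[[0.0085,0,0.007],[0,0,0],0.05],[[0.0085,0,0.0075],[0,0,0],0.05],[[0,0,0],[0,0,0],0.05],[[0,0,0],[0,0,0],0.05]]'
cat > fit.py <<'E'
from plan import *
from scipy.optimize import least_squares
def fit(free_y=False,n=4):
    D=[];H=[]
    for i in range(n):
        im,d=arm.get_image("top"); D.append(cloud("top",d)); p,r,o=now(); H.append(p-HZ*r.as_matrix()[:,2])
    h=np.mean(H,0); print("hold mean",np.round(h,4),"std",np.round(np.std(H,0),4))
    W=np.nanmedian(D,0); sub=W[140:215,290:345].reshape(-1,3)
    a=np.radians(9.9); yj=np.array([np.cos(a),np.sin(a),0]); xx=np.array([-np.sin(a),np.cos(a),0])
    p=sub[(np.linalg.norm(sub-h,axis=1)<.033)&(sub[:,2]>h[2]-.008)&(sub[:,2]<h[2]+.015)]; q=p-h; q=q[abs(q@yj)<.026]
    Rs=(19.5**2+36)/12/1e3
    def model(x):
        th,c,off,cy=x
        n=np.cos(th)*np.array([0,0,1])+np.sin(th)*xx; e=np.cos(th)*xx-np.sin(th)*np.array([0,0,1])
        d=q-c*xx-cy*yj; hh=d@n-off; r=np.hypot(d@e,d@yj)
        return hh-np.where(r<.0195,.005+np.sqrt(np.maximum(Rs**2-r**2,0))-(Rs-.006),.005)
    s=least_squares(model,[0,0,0,0],loss='soft_l1',f_scale=.001)
    c=h+s.x[1]*xx+s.x[3]*yj+[0,0,s.x[2]]
    print("tilt",np.degrees(s.x[0]),"dx,dz,dy",s.x[1:],"centre",np.round(c,4),len(q)); return im,c,W
E
python3 - <<'E'
from fit import *
state(); im,c,W=fit(); state()
cv2.imwrite("pics/t12.png",cv2.resize(im[120:240,240:390],None,fx=5,fy=5)[:,:,::-1])
E
```

```text
clock: 19.5
position: [0.59, -0.0416, 0.0711]
ee_rot: [1.586, 1.882, -0.657]
force: [-0.4, -0.3, -0.4]
width: 0.631
t 19.5 hold [ 0.5877 -0.0285  0.0844] yaw 9.7 th -45.0 yz 0.0 w 57.9 F [-0.4 -0.3 -0.4] q [-0.35  0.71 -0.18  1.88  0.97  1.14 -1.02]
hold mean [ 0.5878 -0.0285  0.0847] std [0. 0. 0.]
tilt 0.03069001111443951 dx,dz,dy [-1.12064102e-03 -1.48142693e-03 -4.57655363e-05] centre [ 0.588  -0.0296  0.0832] 464
t 19.7 hold [ 0.5878 -0.0285  0.0847] yaw 9.7 th -45.0 yz 0.001 w 57.5 F [ 0.9 -0.2 -1.3] q [-0.35  0.71 -0.18  1.88  0.97  1.14 -1.02]
```

View pics/t12.png

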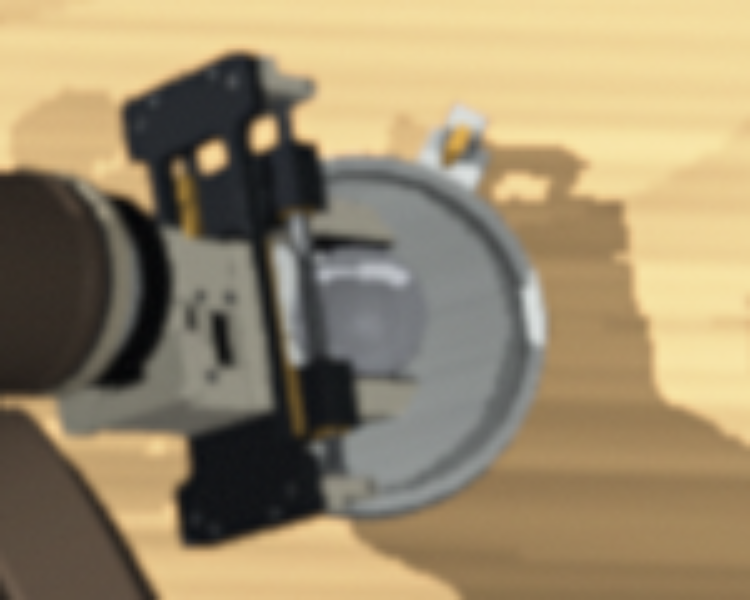

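```bash
python3 -m pendant '[[[0.0025,-0.0005,0.005],[0,0,0],0.05],[[0.003,0,0.0055],[0,0,0],0.05],[[0,0,0],[0,0,0],0.05],[[0,0,0],[0,0,0],0.05]]'
python3 - <<'E'
from fit import *
state(); im,c,W=fit(n=3)
E
```

```text
clock: 20.2
position: [0.5898, -0.0452, 0.0595]
ee_rot: [1.587, 1.882, -0.658]
force: [0.2, 0.1, -0.7]
width: 0.624
t 20.2 hold [ 0.5876 -0.0321  0.0728] yaw 9.7 th -45.0 yz -0.0 w 57.3 F [ 0.2  0.1 -0.7] q [-0.34  0.73 -0.17  1.88  0.98  1.13 -1.04]
hold mean [ 0.5877 -0.0321  0.0729] std [0. 0. 0.]
tilt 0.43451547886135944 dx,dz,dy [-1.04889207e-03 -1.27223140e-03  1.18081092e-05] centre [ 0.5879 -0.0331  0.0716] 451
```

Centred; lower 1 mm at a time.

```bash
python3 -m pendant '[[[0.001,0,0.001],[0,0,0],0.05],[[0,0,0],[0,0,0],0.05],[[0,0,0],[0,0,0],0.05]]'
python3 -c "
from plan import *
state()"
```

```text
clock: 20.72
position: [0.5901, -0.0452, 0.0588]
ee_rot: [1.586, 1.881, -0.657]
force: [-2.4, 1.0, 6.1]
width: 0.625
t 20.73 hold [ 0.5878 -0.032   0.0721] yaw 9.7 th -45.0 yz 0.0 w 57.4 F [-2.4  1.   6.1] q [-0.35  0.73 -0.17  1.88  0.98  1.13 -1.04]
```

```bash
python3 -m pendant '[[[0,0,0],[0,0,0],0.06],[[0,0,0],[0,0,0],0.064],[[0,0,0],[0,0,0],0.07],[[0,0,0],[0,0,0],0.074],[[0,0,0],[0,0,0],0.074]]'
python3 - <<'E'
from fit import *
state(); im,c,W=fit(n=3)
plan((.585,.03,.135),-45,9.9,5,.074,q=.001)
E
```

```text
clock: 21.35
position: [0.5899, -0.0452, 0.0582]
ee_rot: [1.586, 1.882, -0.657]
force: [-0.1, -0.7, 0.2]
width: 0.806
t 21.35 hold [ 0.5877 -0.0321  0.0715] yaw 9.7 th -45.0 yz -0.0 w 74.0 F [-0.1 -0.7  0.2] q [-0.34  0.73 -0.17  1.88  0.98  1.12 -1.04]
hold mean [ 0.5877 -0.0321  0.0715] std [0. 0. 0.]
tilt 0.02911012789846147 dx,dz,dy [-0.00173159 -0.00065164 -0.00011715] centre [ 0.5879 -0.0338  0.0709] 470
[[[0.0,0.002,-0.018],[0.0,0.0,0.0],0.074],[[-0.001,0.001,-0.017],[0.0,0.0,0.0],0.074],[[0.0,0.002,-0.018],[0.0,0.0,0.0],0.074],[[0.0,0.001,-0.018],[0.0,0.0,0.0],0.074],[[0.0,0.002,-0.017],[0.0,0.0,0.0],0.074]]
```

```bash
python3 -m pendant '[[[0,0,-0.012],[0,0,0],0.074],[[0,0,-0.018],[0,0,0],0.074],[[0,0,-0.02],[0,0,0],0.074],[[0,0,-0.03],[0,0,0],0.074],[[0,0,-0.04],[0,0,0],0.074],[[0,0,-0.04],[0,0,0],0.074],[[-0.03,0,-0.03],[0,0,0],0.074]]'
python3 - <<'E'
from plan import *
state()
D=[]
for i in range(3):
    im,d=arm.get_image("top"); D.append(cloud("top",d))
W=np.nanmedian(D,0); np.save("W13.npy",W); cv2.imwrite("pics/t13f.png",im[:,:,::-1])
cv2.imwrite("pics/t13.png",cv2.resize(im[120:240,240:390],None,fx=5,fy=5)[:,:,::-1])
im,_=arm.get_image("scene"); cv2.imwrite("pics/s13.png",cv2.resize(im[160:310,180:340],None,fx=4,fy=4)[:,:,::-1])
E
```

```text
clock: 22.38
position: [0.5699, 0.0706, 0.2147]
ee_rot: [1.582, 1.888, -0.655]
force: [0.7, 0.2, 0.0]
width: 0.806
t 22.38 hold [0.5676 0.0836 0.228 ] yaw 10.0 th -44.9 yz -0.001 w 74.0 F [0.7 0.2 0. ] q [-0.47  0.56 -0.25  1.71  0.79  1.45 -0.87]
```

View pics/s13.png

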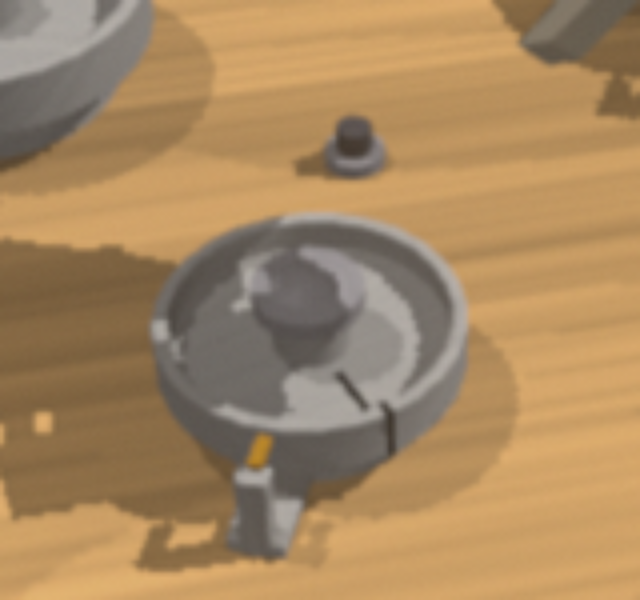

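View pics/t13.png

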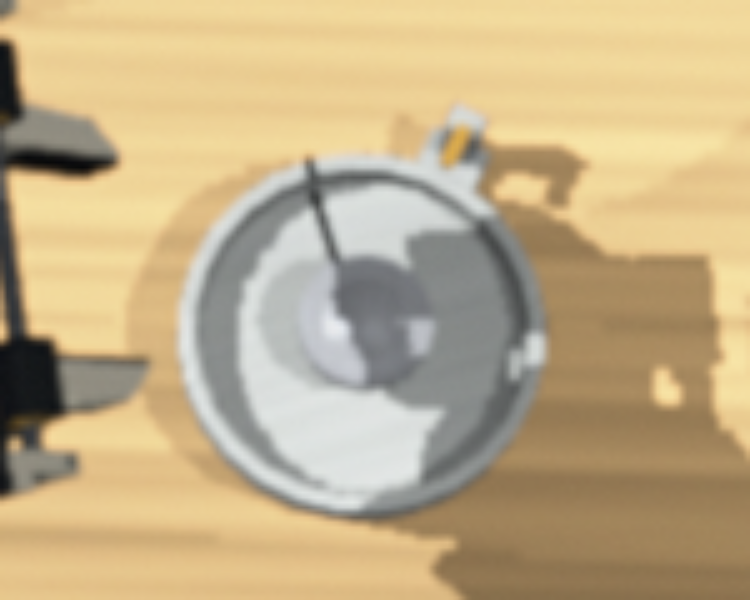

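```bash
python3 - <<'E'
from plan import *
from scipy.optimize import least_squares
W=np.load("W13.npy"); im=cv2.imread("pics/t13f.png").astype(int); c=np.array([.588,-.0332])
r=np.hypot(W[...,0]-c[0],W[...,1]-c[1])
q=W[(r<.034)&(W[...,2]>.066)]
Rs=(19.5**2+36)/12/1e3
def model(x):
    n=np.array([x[2],x[3],1]); n/=np.linalg.norm(n); d=q-np.array([x[0],x[1],x[4]]); hh=d@n; rr=np.sqrt(np.maximum((d**2).sum(1)-hh**2,0))
    return hh-np.where(rr<.0195,.005+np.sqrt(np.maximum(Rs**2-rr**2,0))-(Rs-.006),.005)
s=least_squares(model,[*c,0,0,.071],loss='soft_l1',f_scale=.001); print("blank",s.x,len(q))
az=lambda u,v,z:(lambda p:(round(np.hypot(*p),4),round(np.degrees(np.arctan2(p[1],p[0])),1)))(atz("top",u,v,z)[:2]-c)
ring=(r>.070)&(r<.083)&(abs(W[...,2]-.056)<.01)
g=im.sum(2)
for v in range(148,163): print(v,g[v,296:312].tolist())
m=(im[...,2]-im[...,0]>70)&(im[...,2]>150)
ys=[(u,v) for v in range(140,160) for u in range(322,342) if m[v,u] and W[v,u,2]>.035 and r[v,u]<.115 and r[v,u]>.078]
print([ (t,az(*t,.055)) for t in ys])
m=(r>.086)&(r<.125)&(W[...,2]>.045); p=W[m][:,:2]; print("post",m.sum(),np.degrees(np.arctan2(*(p.mean(0)-c)[::-1])))
E
python3 - <<'E'
import cv2
im=cv2.imread("pics/t13f.png"); cv2.imwrite("pics/c13.png",cv2.resize(im[138:182,295:345],None,fx=14,fy=13,interpolation=cv2.INTER_NEAREST))
E
```

```text
blank [ 0.58846256 -0.03345562 -0.00440662  0.00568154  0.07094993] 580
148 [613, 615, 614, 615, 617, 617, 618, 620, 616, 618, 614, 617, 618, 616, 615, 616]
149 [617, 615, 616, 617, 617, 615, 620, 618, 618, 620, 619, 622, 623, 621, 622, 622]
150 [608, 608, 607, 611, 601, 581, 588, 613, 625, 627, 633, 633, 633, 629, 631, 628]
151 [584, 578, 587, 597, 566, 474, 505, 604, 636, 641, 648, 646, 646, 643, 642, 636]
152 [546, 541, 571, 603, 545, 367, 397, 582, 645, 648, 645, 644, 645, 640, 638, 645]
153 [545, 560, 596, 628, 573, 367, 329, 531, 617, 617, 606, 594, 587, 582, 574, 584]
154 [602, 619, 636, 643, 592, 400, 273, 408, 499, 501, 472, 442, 404, 389, 381, 388]
155 [634, 640, 632, 612, 541, 389, 249, 278, 332, 336, 317, 295, 281, 290, 275, 277]
156 [613, 598, 562, 493, 405, 311, 254, 262, 293, 301, 303, 316, 335, 353, 352, 350]
157 [514, 460, 399, 339, 304, 275, 258, 289, 350, 381, 383, 394, 423, 446, 444, 469]
158 [367, 330, 313, 318, 336, 302, 217, 248, 362, 438, 482, 496, 525, 560, 565, 591]
159 [321, 342, 362, 377, 383, 330, 200, 195, 360, 514, 593, 616, 624, 637, 642, 651]
160 [371
[... 949 characters left out ...]
t64(-22.9))), ((330, 149), (np.float64(0.0922), np.float64(-24.1))), ((331, 149), (np.float64(0.0932), np.float64(-25.3))), ((332, 149), (np.float64(0.0942), np.float64(-26.5))), ((329, 150), (np.float64(0.0892), np.float64(-23.4))), ((330, 150), (np.float64(0.0902), np.float64(-24.7))), ((331, 150), (np.float64(0.0912), np.float64(-25.9))), ((328, 151), (np.float64(0.0862), np.float64(-22.7))), ((329, 151), (np.float64(0.0871), np.float64(-24.1))), ((330, 151), (np.float64(0.0881), np.float64(-25.3))), ((331, 151), (np.float64(0.0892), np.float64(-26.6))), ((329, 152), (np.float64(0.0851), np.float64(-24.7))), ((330, 152), (np.float64(0.0861), np.float64(-26.0)))]
post 282 82.93628500286772
```

View pics/c13.png

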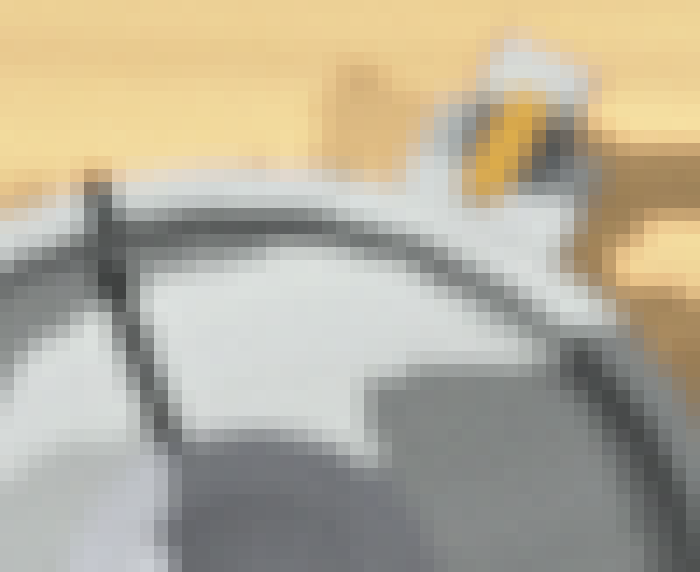

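```bash
python3 - <<'E'
from plan import *
state(); a=plan((.521,-.069,.16),0,28,7,.03)
E
```

```text
t 22.57 hold [0.5685 0.0805 0.2283] yaw 9.8 th -44.9 yz 0.002 w 73.9 F [-0.1 -0.3 -0.1] q [-0.47  0.56 -0.25  1.71  0.79  1.45 -0.87]
[[[-0.005,-0.01,0.021],[-1.0,6.5,-2.5],0.03],[[-0.007,-0.011,0.02],[-1.0,6.0,-2.5],0.03],[[-0.009,-0.011,0.018],[-1.0,6.5,-2.5],0.03],[[-0.009,-0.013,0.017],[-1.0,6.5,-2.5],0.03],[[-0.012,-0.013,0.015],[-1.0,6.5,-2.5],0.03],[[-0.012,-0.014,0.014],[-1.0,6.0,-2.5],0.03],[[-0.013,-0.015,0.012],[-1.0,6.5,-2.5],0.03]]
```

```bash
python3 -m pendant '[[[-0.005,-0.01,0.021],[-1,6.5,-2.5],0.03],[[-0.007,-0.011,0.02],[-1,6,-2.5],0.03],[[-0.009,-0.011,0.018],[-1,6.5,-2.5],0.03],[[-0.009,-0.013,0.017],[-1,6.5,-2.5],0.03],[[-0.012,-0.013,0.015],[-1,6.5,-2.5],0.03],[[-0.012,-0.014,0.014],[-1,6,-2.5],0.03],[[-0.013,-0.015,0.012],[-1,6.5,-2.5],0.03],[[0,0,0],[0,0,0],0.03],[[0,0,0],[0,0,0],0.03]]'
python3 - <<'E'
from plan import *
state(); a=plan((.521,-.069,.088),0,28,4,.03,q=.0005)
im,_=arm.get_image("top"); cv2.imwrite("pics/t14.png",cv2.resize(im[120:240,240:390],None,fx=5,fy=5)[:,:,::-1])
E
```

```text
clock: 23.7
position: [0.52, -0.07, 0.1392]
ee_rot: [-1.616, -2.692, 0.008]
force: [-0.0, 0.6, 0.3]
width: 0.328
t 23.7 hold [ 0.5201 -0.0699  0.158 ] yaw 28.0 th -0.0 yz -0.005 w 30.1 F [-0.   0.6  0.3] q [ 0.38  0.42 -0.46  1.89  0.24  0.89  0.29]
[[[0.0,0.0005,0.0175],[0.0,0.0,0.0],0.03],[[0.0,0.0005,0.0175],[0.0,0.0,0.0],0.03],[[0.0005,0.0005,0.0175],[0.0,0.0,0.0],0.03],[[0.0,0.0,0.0175],[-0.5,0.0,0.0],0.03]]
```

View pics/t14.png

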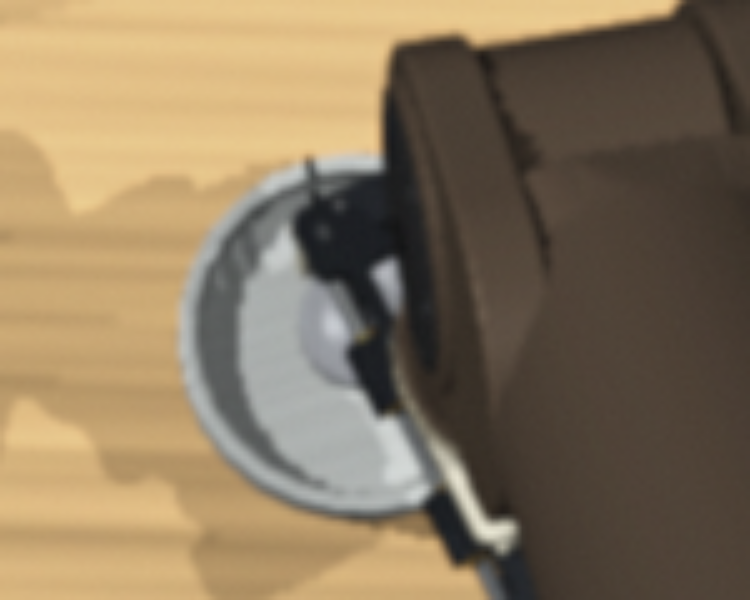

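```bash
python3 -m pendant '[[[0,0.0005,0.0175],[0,0,0],0.03],[[0,0.0005,0.0175],[0,0,0],0.03],[[0.0005,0.0005,0.0175],[0,0,0],0.03],[[0,0,0.0175],[-0.5,0,0],0.03],[[0,0,0],[0,0,0],0.03]]'
python3 - <<'E'
from plan import *
state(); a=plan((.521,-.069,.065),0,28,3,.03,q=.0005)
E
```

```text
clock: 24.38
position: [0.5199, -0.0691, 0.0679]
ee_rot: [1.615, 2.695, 0.003]
force: [-0.5, 0.1, -0.0]
width: 0.327
t 24.38 hold [ 0.5199 -0.0691  0.0867] yaw 28.1 th 0.0 yz 0.001 w 30.0 F [-0.5  0.1 -0. ] q [ 0.35  0.51 -0.43  1.96  0.3   0.73  0.23]
[[[0.0,0.0005,0.007],[0.0,0.0,0.0],0.03],[[-0.0005,0.0,0.0075],[0.0,0.0,0.0],0.03],[[0.0,0.0005,0.007],[0.0,0.0,0.0],0.03]]
```

```bash
python3 -m pendant '[[[0,0.0005,0.007],[0,0,0],0.03],[[-0.0005,0,0.0075],[0,0,0],0.03],[[0,0.0005,0.007],[0,0,0],0.03],[[0,0,0],[0,0,0],0.02],[[0,0,0],[0,0,0],0.012]]'
python3 -c "
from plan import *
state()"
```

```text
clock: 25.0
position: [0.5228, -0.0693, 0.0484]
ee_rot: [1.614, 2.691, 0.005]
force: [0.5, 0.4, 0.1]
width: 0.164
t 25.0 hold [ 0.5227 -0.0693  0.0672] yaw 28.1 th -0.1 yz 0.005 w 15.1 F [0.5 0.4 0.1] q [ 0.33  0.54 -0.41  1.97  0.33  0.69  0.21]
```

```bash
python3 -m pendant '[[[0,-0.001,0.0025],[0,0,0],0.012],[[0,0,0],[0,0,0],0.005],[[0,0,0],[0,0,0],0.005],[[0,0,0],[0,0,0],0.005],[[0,0,0],[0,0,0],0.005]]' 15
python3 - <<'E'
from plan import *
state()
E
```

```text
clock: 25.62
position: [0.5223, -0.0696, 0.0459]
ee_rot: [1.613, 2.691, 0.006]
force: [5.8, 1.1, -6.4]
width: 0.104
t 25.62 hold [ 0.5222 -0.0697  0.0647] yaw 28.1 th -0.1 yz 0.006 w 9.5 F [ 5.8  1.1 -6.4] q [ 0.33  0.54 -0.41  1.98  0.33  0.68  0.21]
```

```bash
python3 -m pendant '[[[0.003,0.0001,0],[0,0,2.3],0.005],[[0.0057,0.0002,0],[0,0,4.3],0.005],[[0.0057,0.0002,0],[0,0,4.3],0.005],[[0.0057,0.0002,0],[0,0,4.3],0.005],[[0,0,0],[0,0,0],0.005]]'
python3 - <<'E'
from plan import *
state()
im,_=arm.get_image("top"); cv2.imwrite("pics/t15.png",cv2.resize(im[120:240,240:390],None,fx=5,fy=5)[:,:,::-1])
im,_=arm.get_image("scene"); cv2.imwrite("pics/s15.png",cv2.resize(im[160:310,180:340],None,fx=4,fy=4)[:,:,::-1])
E
```

```text
clock: 26.25
position: [0.5147, -0.051, 0.0459]
ee_rot: [1.955, 2.455, 0.005]
force: [3.1, -0.0, -4.3]
width: 0.101
t 26.25 hold [ 0.5146 -0.051   0.0647] yaw 13.0 th -0.0 yz 0.005 w 9.3 F [ 3.1 -0.  -4.3] q [ 0.25  0.52 -0.34  2.01  0.27  0.66 -0.04]
```

View pics/t15.png

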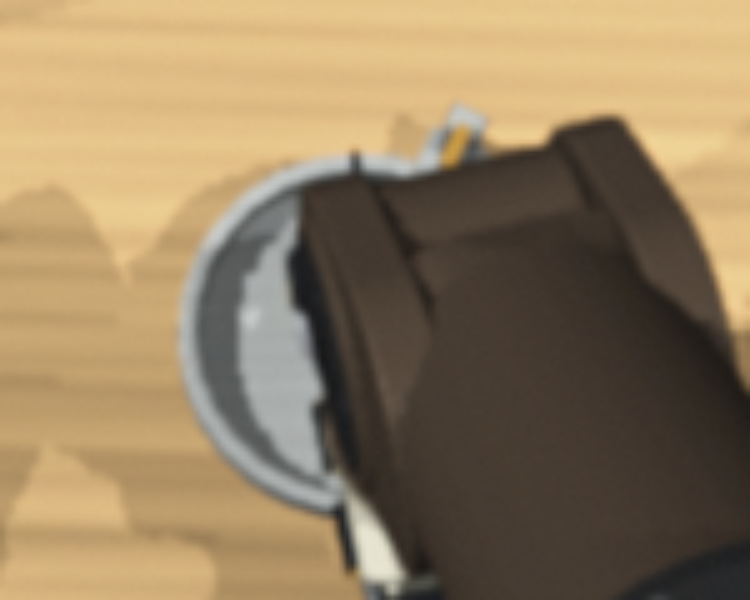

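View pics/s15.png

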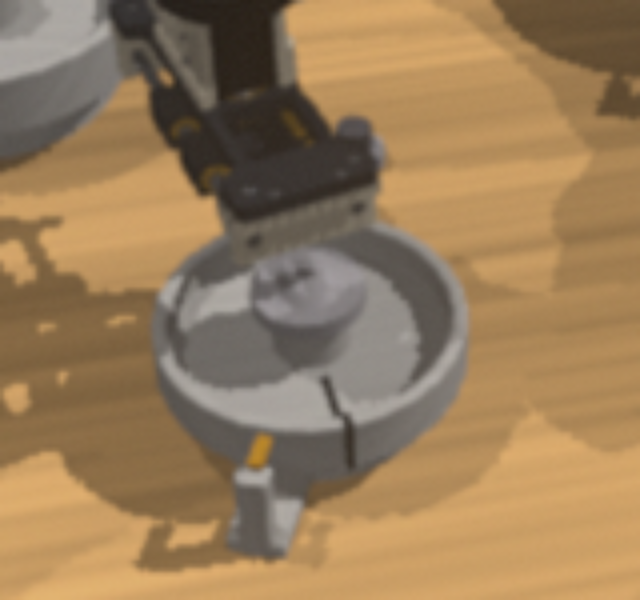

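```bash
python3 -m pendant '[[[0.003,0.0001,0],[0,0,2.3],0.005],[[0.0057,0.0002,0],[0,0,4.3],0.005],[[0.0057,0.0002,0],[0,0,4.3],0.005],[[0.0057,0.0002,0],[0,0,4.3],0.005],[[0.0057,0.0002,0],[0,0,4.3],0.005],[[0.0057,0.0002,0],[0,0,4.3],0.005],[[0.0057,0.0002,0],[0,0,4.3],0.005],[[0,0,0],[0,0,0],0.005],[[0,0,0],[0,0,0],0.005]]'
python3 - <<'E'
from plan import *
state()
c=np.array([.588,-.0332]); p=atz("top",311,153,.056)[:2]-c; print("mark before",np.degrees(np.arctan2(p[1],p[0])))
im,_=arm.get_image("top"); cv2.imwrite("pics/t16.png",cv2.resize(im[135:185,290:352],None,fx=12,fy=12)[:,:,::-1])
im,_=arm.get_image("scene"); cv2.imwrite("pics/s16.png",cv2.resize(im[160:310,180:340],None,fx=4,fy=4)[:,:,::-1])
E
```

```text
clock: 27.48
position: [0.5143, -0.0143, 0.0458]
ee_rot: [2.493, 1.911, 0.004]
force: [-3.8, -0.7, 4.3]
width: 0.107
t 27.48 hold [ 0.5143 -0.0143  0.0646] yaw -15.1 th 0.1 yz 0.002 w 9.8 F [-3.8 -0.7  4.3] q [ 0.08  0.5  -0.21  2.02  0.17  0.64 -0.5 ]
mark before 3.0625977247505034
```

View pics/t16.png

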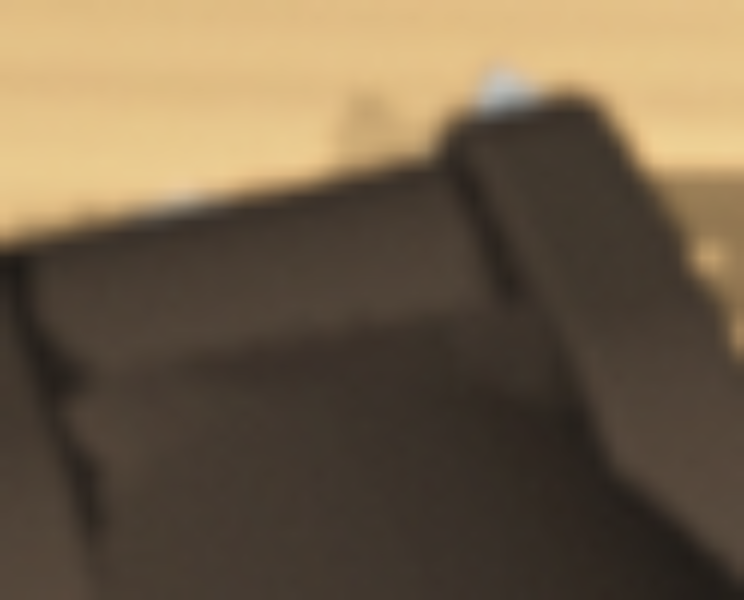

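View pics/s16.png

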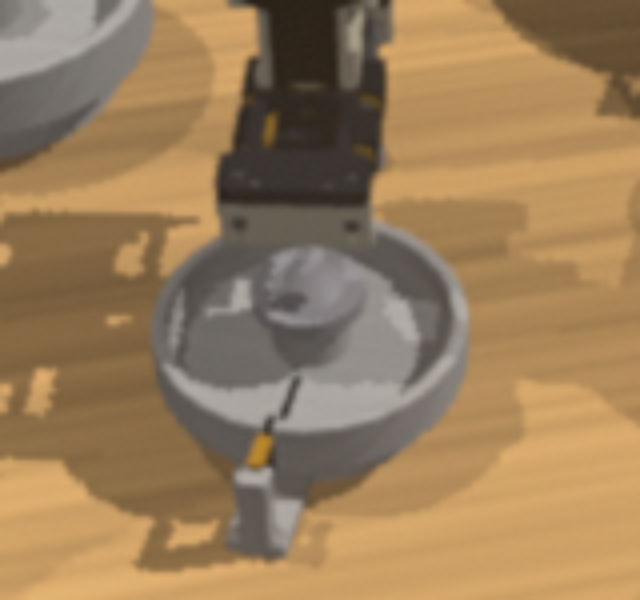

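```bash
python3 -m pendant '[[[0,0,0],[0,0,0],0.014],[[0,0,0],[0,0,0],0.024],[[0,0,0],[0,0,0],0.026],[[0,0,-0.015],[0,0,0],0.026],[[0,0,-0.025],[0,0,0],0.026],[[0,0,-0.04],[0,0,0],0.026],[[0,0,-0.05],[0,0,0],0.026],[[0,-0.05,-0.02],[0,0,0],0.026],[[0,-0.05,0],[0,0,0],0.026],[[0,0,0],[0,0,0],0.026]]'
python3 - <<'E'
from plan import *
state()
im,_=arm.get_image("top"); cv2.imwrite("pics/t17.png",cv2.resize(im[120:240,240:390],None,fx=5,fy=5)[:,:,::-1])
E
```

```text
clock: 28.82
position: [0.4152, 0.0126, 0.1965]
ee_rot: [2.491, 1.909, 0.006]
force: [0.4, -0.2, 0.3]
width: 0.281
t 28.82 hold [0.4152 0.0125 0.2153] yaw -15.1 th 0.1 yz 0.004 w 25.8 F [ 0.4 -0.2  0.3] q [ 0.1   0.14 -0.29  2.08  0.05  0.92 -0.48]
```

View pics/t17.png

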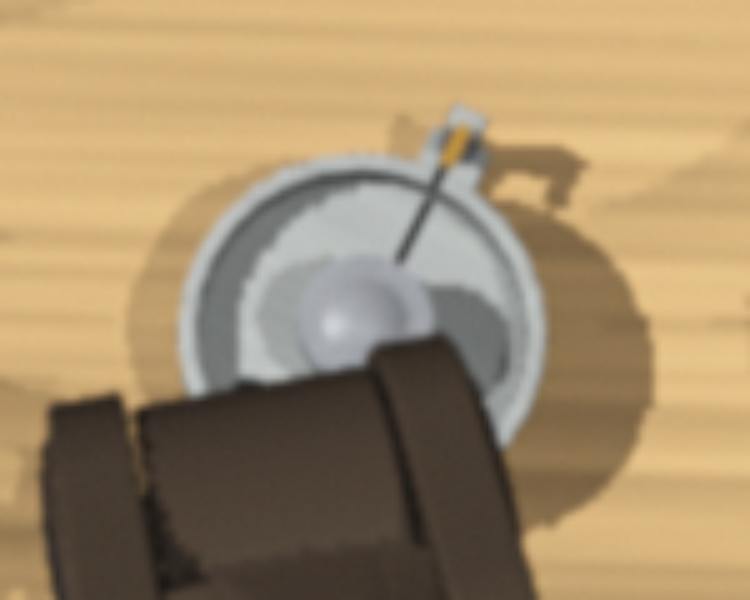

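```bash
python3 -m pendant '[[[0,-0.03,-0.03],[0,0,0],0.026],[[0,-0.03,0],[0,0,0],0.026],[[0,0,0],[0,0,0],0.026],[[0,0,0],[0,0,0],0.026]]'; python3 - <<'E'
from plan import *
from scipy.optimize import least_squares
D=[]
for i in range(3):
    im,d=arm.get_image("top"); D.append(cloud("top",d))
W=np.nanmedian(D,0); c=np.array([.588,-.0332])
r=np.hypot(W[...,0]-c[0],W[...,1]-c[1])
q=W[(r<.034)&(W[...,2]>.066)&(W[...,2]<.09)]
Rs=(19.5**2+36)/12/1e3
def model(x):
    n=np.array([x[2],x[3],1]); n/=np.linalg.norm(n); d=q-np.array([x[0],x[1],x[4]]); hh=d@n; rr=np.sqrt(np.maximum((d**2).sum(1)-hh**2,0))
    return hh-np.where(rr<.0195,.005+np.sqrt(np.maximum(Rs**2-rr**2,0))-(Rs-.006),.005)
s=least_squares(model,[*c,0,0,.071],loss='soft_l1',f_scale=.001); print("blank",s.x,len(q))
g=im.sum(2).astype(int)
az=lambda u,v,z:(lambda p:np.degrees(np.arctan2(p[1],p[0])))(atz("top",u,v,z)[:2]-c)
for v in range(153,172):
    row=g[v,315:336]; u=315+row.argmin(); w=np.clip(450-g[v,u-1:u+2],1,None); uu=(w*np.arange(u-1,u+2)).sum()/w.sum(); print(v,round(uu,1),row.min(),"az rim %.1f deck %.1f"%(az(uu,v,.056),az(uu,v,.038)))
for l,z in (("doublet",.02),("gauge",.026),("dresser",.013)):
    for o in arm.masks_of("top",l)[:1]: print(l,o["conf"],np.nanmedian(W[o["pixels"]],0))
cv2.imwrite("pics/t18.png",im[:,:,::-1])
E
```

```text
clock: 29.38
position: [0.3616, 0.0274, 0.2256]
ee_rot: [2.494, 1.906, 0.009]
force: [-0.0, 0.0, 0.2]
width: 0.285
blank [ 0.58799814 -0.03278431 -0.00929028  0.008333    0.0709174 ] 579
153 328.1 298 az rim -24.2 deck -23.7
154 327.7 257 az rim -24.3 deck -23.8
155 315.0 225 az rim -4.0 deck -4.6
156 326.7 253 az rim -24.3 deck -23.8
157 326.0 236 az rim -23.9 deck -23.4
158 326.0 252 az rim -24.8 deck -24.1
159 326.1 280 az rim -25.7 deck -25.0
160 325.2 264 az rim -25.1 deck -24.4
161 324.7 243 az rim -25.2 deck -24.5
162 324.2 235 az rim -25.1 deck -24.3
163 323.7 250 az rim -25.2 deck -24.4
164 323.2 238 az rim -25.1 deck -24.3
165 322.7 250 az rim -25.2 deck -24.3
166 322.2 233 az rim -25.1 deck -24.2
167 321.7 244 az rim -25.3 deck -24.3
168 321.2 236 az rim -25.2 deck -24.2
169 320.7 249 az rim -25.3 deck -24.3
170 320.2 233 az rim -25.2 deck -24.1
171 319.8 250 az rim -25.6 deck -24.4
doublet 0.73 [ 0.58653547 -0.03094189  0.03877454]
gauge 0.47 [ 0.58641018 -0.03253497  0.07686883]
dresser 0.73 [0.74179271 0.21330462 0.01121033]
```

View pics/t18.png

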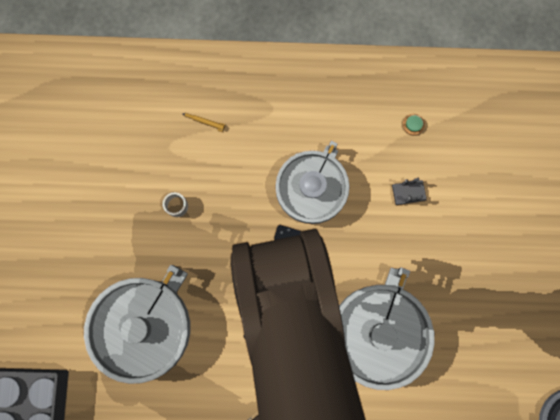

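```bash
python3 -c "
from cell import arm
print(arm.sign_off())"
```

```text
the job is handed in; nothing more can be done
None
```

The blank now lies dome up on the boss of the smallest turntable, and the mark faces the pointer. I handed the job in at about 29.6 s of the 72 s allowed; no verdict was reported.

**What I did**
- I used the middle turntable, at pixel (313, 187) in the top view. Its boss top measured at the stated 66 mm; the other two, at (384, 335) and (134, 328), stand higher at about 87 mm.
- I gripped the blank by its edge on the ring and stood it in the lens stand. I swung the open jaws to the other side, regripped it and laid it on the boss.
- I then gripped the platter's rim and turned it about 43° clockwise. After that I let go and moved the arm clear.

**Last checks**

| Check | Result |
|---|---|
| Blank, off the boss centre | about 0.5 mm |
| Blank height (centre) | 70.9 mm, against 71 mm expected |
| Blank tilt | under 1° |
| Mark direction | about -24.3° |
| Pointer direction | about -24.7°, so the mark is within about 0.5° |
| Dresser | where it started, within about 2 mm |
| Doublet | where it started, judged from the picture only |

**Checks that failed**
- In the last look, the network's best matches for the doublet and the gauge both landed on the blank's turntable, so they say nothing about either one.
- The gauge was hidden behind the arm in the last picture. I saw it standing just after placing the blank, and felt no contact after that, but I did not confirm its final position.

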